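# Put the files and cups away in the key machine's tool slide

## Task

Clear the locksmith's bench: pull the key machine's tool slide all the way out, put every file from the wooden block blade down into a tube of its own until its handle sits on the tube, and put the cups upright on the slide's cup seat, nested into one stack. With everything loaded, push the slide fully home under the machine's head. Leave the padlock, the oil bottle and the lock cylinder alone.

Things in the scene. Friction and masses are not known exactly. Their poses are not given: they have to be found in the camera images.
- file1: round needle file (2 to 4 of the four are there): steel blade 6 mm thick, 58 mm long, last 8 mm tapered, below a round dark wooden handle 12 mm thick, 45 mm long; origin at the blade tip, z along the file to the handle (shoulder at 58 mm, end at 103 mm). Starts upright in the wooden block, shoulder on the block's top. About 40 g
- file1_shoulder (a point): the shoulder of file1: on its axis, 58 mm from the tip, where the handle begins
- file2: round needle file (2 to 4 of the four are there): steel blade 6 mm thick, 58 mm long, last 8 mm tapered, below a round dark wooden handle 12 mm thick, 45 mm long; origin at the blade tip, z along the file to the handle (shoulder at 58 mm, end at 103 mm). Starts upright in the wooden block, shoulder on the block's top. About 40 g
- file2_shoulder (a point): the shoulder of file2: on its axis, 58 mm from the tip, where the handle begins
- file3: round needle file (2 to 4 of the four are there): steel blade 6 mm thick, 58 mm long, last 8 mm tapered, below a round dark wooden handle 12 mm thick, 45 mm long; origin at the blade tip, z along the file to the handle (shoulder at 58 mm, end at 103 mm). Starts upright in the wooden block, shoulder on the block's top. About 40 g
- file3_shoulder (a point): the shoulder of file3: on its axis, 58 mm from the tip, where the handle begins
- file4: round needle file (2 to 4 of the four are there): steel blade 6 mm thick, 58 mm long, last 8 mm tapered, below a round dark wooden handle 12 mm thick, 45 mm long; origin at the blade tip, z along the file to the handle (shoulder at 58 mm, end at 103 mm). Starts upright in the wooden block, shoulder on the block's top. About 40 g
- file4_shoulder (a point): the shoulder of file4: on its axis, 58 mm from the tip, where the handle begins
- cup1: grey stepped stacking cup (2 or 3 of three are there), 48 mm high: lower part 42 mm across, from 28 mm up 56 mm outside, 50 mm inside; the lower part fits into another cup's wide part and rests on its step, 28 mm above that cup's underside (28 mm stay above its rim: hold a cup by its top 20 mm). Origin at the centre of the underside, z up. 40 to 85 g
- cup2: grey stepped stacking cup (2 or 3 of three are there), 48 mm high: lower part 42 mm across, from 28 mm up 56 mm outside, 50 mm inside; the lower part fits into another cup's wide part and rests on its step, 28 mm above that cup's underside (28 mm stay above its rim: hold a cup by its top 20 mm). Origin at the centre of the underside, z up. 40 to 85 g
- cup3: grey stepped stacking cup (2 or 3 of three are there), 48 mm high: lower part 42 mm across, from 28 mm up 56 mm outside, 50 mm inside; the lower part fits into another cup's wide part and rests on its step, 28 mm above that cup's underside (28 mm stay above its rim: hold a cup by its top 20 mm). Origin at the centre of the underside, z up. 40 to 85 g
- tube1 (a point): mouth centre of a clear upright plastic tube on the tool slide: 9 mm bore, 16 mm outside, 60 mm deep, mouth 85 mm above the bench; a file fully in has its shoulder on the mouth. The tubes stand in one row along the slide, 32 mm apart, tube1 nearest the cup seat; they ride with the slide
- tube2 (a point): mouth centre of a clear upright plastic tube on the tool slide: 9 mm bore, 16 mm outside, 60 mm deep, mouth 85 mm above the bench; a file fully in has its shoulder on the mouth. The tubes stand in one row along the slide, 32 mm apart, tube1 nearest the cup seat; they ride with the slide
- tube3 (a point): mouth centre of a clear upright plastic tube on the tool slide: 9 mm bore, 16 mm outside, 60 mm deep, mouth 85 mm above the bench; a file fully in has its shoulder on the mouth. The tubes stand in one row along the slide, 32 mm apart, tube1 nearest the cup seat; they ride with the slide
- tube4 (a point): mouth centre of a clear upright plastic tube on the tool slide: 9 mm bore, 16 mm outside, 60 mm deep, mouth 85 mm above the bench; a file fully in has its shoulder on the mouth. The tubes stand in one row along the slide, 32 mm apart, tube1 nearest the cup seat; they ride with the slide
- seat (a point): centre, on the deck (20 mm above the bench), of the slide's cup seat: a ring 8 mm high, 49 mm inside, 58 mm outside, that takes one cup's foot. Axes: z up, -y the way the slide comes out (to the robot's right), +y under the head; the tube row lies 74 to 170 mm along +y from it, the grip 90 mm along -y. Rides with the slide
- grip (a point): middle of the tool slide's black upright grip block, 14 mm (x) by 30 mm (y) by 36 mm high, its top 108 mm above the bench; the axes are those of the seat
- slide (a joint): travel of the aluminium tool slide: 0 m is fully home under the machine's overhanging head, 0.27 m is fully out at its stop; moves horizontally along the seat's -y, holds where it is left, takes about 3 N to move. Starts at 0 to 0.05
- machine: grey key-cutting machine, fixed: head 250 mm wide, underside 155 mm, top 345 mm above the bench; origin on the bench below the middle of the head's front face; axes as the seat's. Head, column and a wall at the +x side lie along +y, the slide's guide bed (100 mm wide, 8 mm high) along -y. Slid home, the seat is 35 mm behind the face, the grip 55 mm before it
- block: fixed wooden block 50 (x) by 150 (y) by 65 mm high with four 7.5 mm holes, 60 mm deep, on its middle line at y = -51, -17, 17 and 51 mm, in which the files start; origin at the centre of its underside
- padlock: brass padlock lying flat, 45 by 50 by 26 mm with a shackle; bystander, leave alone
- oil: small white oil bottle, 44 mm across, 85 mm high; bystander, leave alone
- cylinder_lock: brass lock cylinder lying, 60 mm long, 34 mm high; bystander, leave alone

How it is judged:
On the way, in this order (a step that is already met when the one before it is completed fails the run):
1. the slide is pulled out to its stop (value of joint slide above 0.258 m), for 0.2 s.
2. every file is fully in a tube and all cups are nested on the seat, with the slide still well out from under the head ((distance between file1_shoulder and tube1 below 0.006 m or distance between file1_shoulder and tube2 below 0.006 m or distance between file1_shoulder and tube3 below 0.006 m or distance between file1_shoulder and tube4 below 0.006 m) and angle between each of file1, file2, file3, file4, cup1, cup2, cup3's own z axis and vertical below 0.12 rad and (distance between file2_shoulder and tube1 below 0.006 m or distance between file2_shoulder and tube2 below 0.006 m or distance between file2_shoulder and tube3 below 0.006 m or distance between file2_shoulder and tube4 below 0.006 m) and (distance between file3_shoulder and tube1 below 0.006 m or distance between file3_shoulder and tube2 below 0.006 m or distance between file3_shoulder and tube3 below 0.006 m or distance between file3_shoulder and tube4 below 0.006 m) and (distance between file4_shoulder and tube1 below 0.006 m or distance between file4_shoulder and tube2 below 0.006 m or distance between file4_shoulder and tube3 below 0.006 m or distance between file4_shoulder and tube4 below 0.006 m) and horizontal distance between each of cup1, cup2, cup3 and seat below 0.015 m and (z of cup1 in the frame of seat below 0.005 m or z of cup1 in the frame of seat between 0.024 and 0.032 m or z of cup1 in the frame of seat between 0.052 and 0.06 m) and (z of cup2 in the frame of seat below 0.005 m or z of cup2 in the frame of seat between 0.024 and 0.032 m or z of cup2 in the frame of seat between 0.052 and 0.06 m) and (z of cup3 in the frame of seat below 0.005 m or z of cup3 in the frame of seat between 0.024 and 0.032 m or z of cup3 in the frame of seat between 0.052 and 0.06 m) and value of joint slide above 0.15 m), for 0.2 s.
3. the loaded slide is fully home (value of joint slide below 0.008 m), for 0.2 s.
At the end, for the whole second after the job is handed in: Each file: shoulder within 6 mm of a tube's mouth centre, tilt under 7 degrees. Each cup: tilt under 7 degrees, within 15 mm of the seat's centre line, underside 0, 28 or 56 mm above the seat, +/- 4 mm (nested). Slide within 8 mm of fully home. All at rest ((distance between file1_shoulder and tube1 below 0.006 m or distance between file1_shoulder and tube2 below 0.006 m or distance between file1_shoulder and tube3 below 0.006 m or distance between file1_shoulder and tube4 below 0.006 m) and angle between each of file1, file2, file3, file4, cup1, cup2, cup3's own z axis and vertical below 0.12 rad and (distance between file2_shoulder and tube1 below 0.006 m or distance between file2_shoulder and tube2 below 0.006 m or distance between file2_shoulder and tube3 below 0.006 m or distance between file2_shoulder and tube4 below 0.006 m) and (distance between file3_shoulder and tube1 below 0.006 m or distance between file3_shoulder and tube2 below 0.006 m or distance between file3_shoulder and tube3 below 0.006 m or distance between file3_shoulder and tube4 below 0.006 m) and (distance between file4_shoulder and tube1 below 0.006 m or distance between file4_shoulder and tube2 below 0.006 m or distance between file4_shoulder and tube3 below 0.006 m or distance between file4_shoulder and tube4 below 0.006 m) and horizontal distance between each of cup1, cup2, cup3 and seat below 0.015 m and (z of cup1 in the frame of seat below 0.005 m or z of cup1 in the frame of seat between 0.024 and 0.032 m or z of cup1 in the frame of seat between 0.052 and 0.06 m) and (z of cup2 in the frame of seat below 0.005 m or z of cup2 in the frame of seat between 0.024 and 0.032 m or z of cup2 in the frame of seat between 0.052 and 0.06 m) and (z of cup3 in the frame of seat below 0.005 m or z of cup3 in the frame of seat between 0.024 and 0.032 m or z of cup3 in the frame of seat between 0.052 and 0.06 m) and linear speed of each of file1, file2, file3, file4, cup1, cup2, cup3 below 0.02 m/s and value of joint slide below 0.008 m); the robot touches nothing.
It fails at once if the padlock is moved by more than 3 cm (distance of padlock from where it was at the start of the episode above 0.03 m).
It fails at once if the oil bottle is moved by more than 3 cm (distance of oil from where it was at the start of the episode above 0.03 m).
It fails at once if the lock cylinder is moved by more than 3 cm (distance of cylinder_lock from where it was at the start of the episode above 0.03 m).
Of file1, file2, file3, file4 only 2 to 4 are there at a start; the rules pass over those that are not, and their reading is None.
Of cup1, cup2, cup3 only 2 to 3 are there at a start; the rules pass over those that are not, and their reading is None.
At some moment in a run one of cup1, cup2, cup3 may be knocked a few centimetres aside while the robot is not near it.
It also fails if it takes over 210 s, if anything falls off the work surface, if the arm or the gripper's body presses on something with over 40 N, if the wrist force passes 120 N, or if a joint passes its speed limit or range.

## Robot

A 7-joint arm with a two-finger parallel gripper is mounted at the origin on the work surface. World frame = base frame: x ahead of the robot, y to its left, z up, the work surface at z = 0. Lengths are in m, angles in rad, forces in N, time in s.
With the tool pointing down it reaches from about 0.425 to 0.8 m from the base axis. Payload 8.3 kg.
Tool frame: the origin (TCP) lies on the centre line of the jaws, within the pads' length; the fingertips stand 8 mm ahead of it and the grasp point (between the pads) lies 11 mm behind it (tip_extent is the distance from the TCP to the fingertips, in m); z points along the fingers, y is the line along which they close (so a half turn about z gives the same grasp; the last joint's range is limited). The gripper opens to 85 mm and grips with 20 to 120 N. Pads are 22 mm wide; open, the fingers measure 114 mm over their backs; the gripper's body (76 mm by 85 mm) begins 54 mm behind the grasp point. The pads swing forward as they close: fully open they stand 13 mm farther back than shut.
Start: joints at [-1.38, 0.383, 0.016, 1.37, -0.006, 1.388, -0.046], TCP at [0.157, 0.605, 0.239] pointing down, gripper open.
Joint ranges: [-2.95, 2.95], [-0.25, 2.06], [-1.52, 1.56], [0.18, 2.33], [-1.44, 4.58], [0.02, 2.06], [-3.01, 3.01]. Speed limits (rad/s): [2.39, 2.39, 3.01, 3.01, 3.14, 3.14, 3.14].

## Interface

Orientations are given as a 3x3 rotation matrix whose columns are the frame's x, y, z axes.
In Python, from workcell import state, camera, hand_in, tip_extent gives the robot as it stands.
- The arm moves only by the tool step_arm, never from a script. Its argument "motion" is a list of rows, each a list of 7 numbers: the turn, a rotation vector about the tool's x, y, z in degrees, then the shift along the tool's x, y, z in m, then the opening, from -1 (shut) to 1 (fully open). In form: [[ax, ay, az, dx, dy, dz, jaw], ...]. A call has 1 to 5 rows; each row shifts and turns the commanded pose from where the row before left it, along the tool's axes as they then stand; what a row does not reach is not made up. A row lasts 1/8 s, in which the tool goes at most 62.5 mm and 10.7 degrees, less where a joint would pass 70% of its speed; a pose out of reach is approached as far as the arm can. A call with a gripper value outside its range is refused whole. The fingers move at their own pace and stop on an object; "force" is the grip in N (left out, the last holds). Time passes only in rows, so rows that do not move let the fingers close. It gives the time, the measured TCP pose, the force, the opening and the grip force at its end, in the units of the state.
- state(): the state, without advancing time (a new reading comes with each control period).
- camera(name): name is "scene" or "top" or "wrist"; returns a dict with "image" (420x560x3 uint8, red, green, blue), "z_map" (420x560 float32, m along the optical axis (not along the pixel's ray), 0 where there is no reading), "K" (3x3 intrinsics, pixels), "R" (3x3) and "t" (3): a world point X has camera coordinates R X + t. Camera axes: x right, y down, z forward; pixel columns grow to the right and rows downward; lengths in m; the calibration is good to about 2 mm. The wrist camera is an equidistant fisheye: a pixel r from the principal point sees the ray r / f radians off the axis. A picture is of the moment at which its call begins.
- hand_in(): hands the job in; it is judged then, once.
The state is a dict: "time": time; "joint_positions": joint angles; "joint_velocities": joint speeds; "tau": joint torques, N m; "tcp_pos": TCP position; "orientation": TCP orientation; "contact_force": force on the tool from outside, world axes, zero at the start; "moment": the same for the moment, N m; "finger_gap": finger opening in m; "grasp_force": force on a finger pad.
Only numpy, scipy, OpenCV 4.12 (cv2) and the standard library are available. Lean on these libraries where they do the work, as an engineer would, in place of code of your own. Each camera call takes 0.05 s, during which the arm holds its last target. There are 200 camera calls.

## Working session

There is one attempt and no reset: what is moved stays moved. The work goes in short steps, Python scripts to look and compute and a tool call to move; the robot and the scene stay as the last step left them, time stands still between calls to the robot, and variables do not carry over. Pictures are saved under pics/ and viewed, at most 14 in all, crops included, and the job is handed in when it is done.

Besides the shell and the picture viewer there is one more tool, called after "Call:" as name(argument=value, ...) on one line, values as JSON. step_arm: Moves the arm, as the interface text tells. Its arguments: {"type":"object","properties":{"motion":{"type":"array","items":{"type":"array","items":{"type":"number"}}},"force":{"type":"number"}},"required":["motion"]}

```bash
ls; mkdir -p pics; cat > h.py <<'E'
import numpy as np, cv2
from workcell import state, camera, hand_in, tip_extent
def cloud(c):
    z=c["z_map"]; K=c["K"]; v,u=np.mgrid[0:z.shape[0],0:z.shape[1]]
    P=np.stack([(u-K[0,2])/K[0,0]*z,(v-K[1,2])/K[1,1]*z,z],-1)
    W=(P-c["t"])@c["R"]; W[z==0]=np.nan
    return W
def save(c,n): cv2.imwrite(f"pics/{n}.png",c["image"][...,::-1])
E
python3 - <<'E'
from h import *
s=state(); print({k:np.round(v,3) for k,v in s.items()}, tip_extent)
for n in("scene","top"):
    c=camera(n); save(c,n); np.savez(f"{n}.npz",**c); print(n,c["K"],c["R"].round(3),c["t"].round(3))
E
```

```text
pics
{'time': np.float64(0.0), 'joint_positions': array([-1.38 ,  0.384,  0.016,  1.371, -0.006,  1.388, -0.047]), 'joint_velocities': array([ 0.004, -0.   ,  0.001,  0.   ,  0.001,  0.   ,  0.   ]), 'tau': array([-0.0000e+00, -6.2758e+01,  8.4400e-01, -3.7184e+01,  1.7000e-02,
        1.4000e-02, -0.0000e+00]), 'tcp_pos': array([0.157, 0.604, 0.238]), 'orientation': array([[-0.968,  0.251, -0.   ],
       [ 0.251,  0.968, -0.002],
       [-0.   , -0.002, -1.   ]]), 'contact_force': array([0.144, 0.227, 0.402]), 'moment': array([-0.071, -0.014,  0.003]), 'grasp_force': np.float64(0.0), 'finger_gap': np.float64(0.085)} 0.008
scene [[385.3880403    0.         275.60417811]
 [  0.         385.3880403  209.89915749]
 [  0.           0.           1.        ]] [[ 0.945  0.327 -0.002]
 [ 0.238 -0.693 -0.681]
 [-0.224  0.642 -0.733]] [-0.532 -0.052  1.032]
top [[403.35119209   0.         280.86233271]
 [  0.         403.35119209 212.98841903]
 [  0.           0.           1.        ]] [[-0.018 -1.    -0.023]
 [-0.996  0.02  -0.082]
 [ 0.082  0.022 -0.996]] [0.062 0.557 1.002]
```

View pics/top.png

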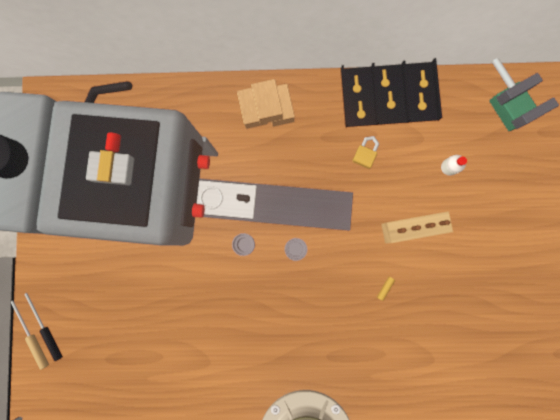

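View pics/scene.png

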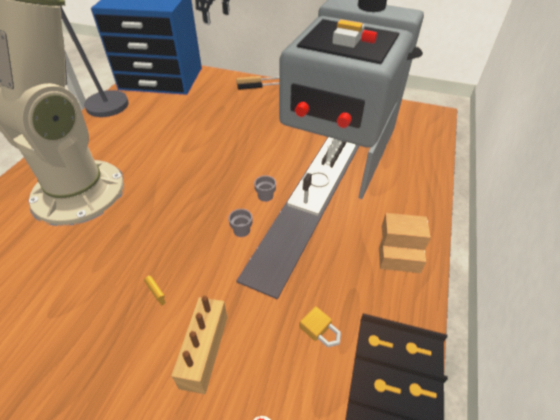

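The top view shows four files in the block (handles about (402,230), (417,228), (431,226), (445,223)) and two cups at (244,244) and (296,249). The seat ring is at (212,197) and the grip at (243,198). Padlock (367,152), oil (455,165), cylinder (386,288).

```bash
cat > m.py <<'E'
from h import *
def comp(W,u0,u1,v0,v1,zlo,zhi,minpx=4):
    w=W[v0:v1,u0:u1]; m=((w[...,2]>zlo)&(w[...,2]<zhi)).astype(np.uint8)
    n,l,st,ce=cv2.connectedComponentsWithStats(m)
    for i in range(1,n):
        if st[i,4]>=minpx:
            p=w[l==i]; (cx,cy),(a,b),ang=cv2.minAreaRect(p[:,:2].astype(np.float32)*1000)
            print("  n",len(p),"mean",p.mean(0).round(4),"rect",round(cx,1),round(cy,1),round(a,1),round(b,1),round(ang,1),"zmax",p[:,2].max().round(4),"px",(ce[i]+[u0,v0]).round(1))
E
python3 - <<'E'
from m import *
for n,wins in (("top",dict(cups=(225,320,230,265,.035,.06),block=(375,465,205,250,.055,.075),handles=(375,465,205,250,.085,.12),grip=(232,262,185,212,.09,.115),seat=(195,230,180,212,.024,.04),bed=(190,360,175,235,.004,.03),deck=(190,275,175,235,.014,.027),pad=(345,385,130,170,.015,.05),oil=(438,472,148,180,.03,.1),cyl=(370,400,275,305,.015,.05))),("scene",dict(cups=(225,285,170,245,.035,.06),handles=(175,230,285,395,.085,.12),grip=(295,320,165,205,.085,.115),tubes=(310,360,130,200,.06,.1)))):
    c=np.load(n+".npz"); W=cloud(c)
    for k,w in wins.items(): print(n,k); comp(W,*w)
    print(n,"table z",np.nanmedian(W[260:300,150:350,2]) )
im=cv2.imread("pics/top.png"); a=cv2.resize(im[170:270,180:320],None,fx=5,fy=5,interpolation=2)[:500,:700]
cv2.imwrite("pics/crop1.png",a)
E
```

```text
top cups
  n 105 mean [0.483  0.1478 0.0467] rect 482.7 145.8 53.8 52.0 88.5 zmax 0.0547 px [242.1 243.4]
  n 91 mean [0.4684 0.0163 0.0487] rect 468.0 17.2 54.1 51.6 88.9 zmax 0.0534 px [295.4 248.3]
top block
  n 1139 mean [ 0.5155 -0.2797  0.0664] rect 516.1 -282.7 50.0 150.4 9.2 zmax 0.075 px [417.9 226.5]
top handles
  n 43 mean [ 0.5237 -0.3309  0.1039] rect 524.1 -332.1 11.6 10.7 2.5 zmax 0.1149 px [445.1 221.8]
  n 40 mean [ 0.5185 -0.2972  0.1038] rect 518.4 -298.4 11.1 9.6 51.1 zmax 0.115 px [430.6 224.3]
  n 36 mean [ 0.5128 -0.2639  0.1049] rect 512.8 -265.6 11.0 9.8 81.0 zmax 0.1137 px [416.3 227. ]
  n 35 mean [ 0.5077 -0.2304  0.1052] rect 507.9 -231.2 10.1 11.2 87.3 zmax 0.1156 px [401.9 229.5]
top grip
  n 84 mean [0.592  0.1394 0.1073] rect 592.8 139.7 29.3 14.1 82.4 zmax 0.1129 px [242.1 196.6]
top seat
  n 132 mean [0.6027 0.2283 0.0282] rect 603.3 228.1 58.9 58.4 63.0 zmax 0.0328 px [210.9 197. ]
top bed
  n 4 mean [0.6568 0.1106 0.0051] rect 656.7 110.5 11.9 0.1 42.6 zmax 0.0078 px [257.5 176.5]
  n 5691 mean [0.584  0.0622 0.0127] rect 582.6 68.2 403.5 112.0 83
[... 1510 characters left out ...]
509.1 -233.2 10.9 11.0 69.1 zmax 0.1114 px [204.8 300.8]
  n 80 mean [ 0.5159 -0.268   0.1021] rect 514.2 -266.6 11.1 11.9 80.5 zmax 0.1135 px [199.2 317.9]
  n 80 mean [ 0.5214 -0.3015  0.1022] rect 520.5 -300.6 10.8 10.9 21.5 zmax 0.111 px [193.1 336.4]
  n 86 mean [ 0.5268 -0.3347  0.1028] rect 525.5 -333.3 11.2 11.1 31.3 zmax 0.1112 px [186.5 355.8]
scene grip
  n 105 mean [0.5948 0.135  0.1012] rect 593.9 138.3 29.3 14.0 80.3 zmax 0.1093 px [306.8 179.3]
scene tubes
  n 101 mean [0.6145 0.3143 0.0755] rect 615.4 329.7 72.3 15.3 83.0 zmax 0.0882 px [331.6 145.4]
  n 12 mean [0.601  0.1468 0.09  ] rect 601.1 147.4 9.3 0.9 83.5 zmax 0.1 px [310.4 180.2]
scene table z 0.00023258355596459166
```

View pics/crop1.png

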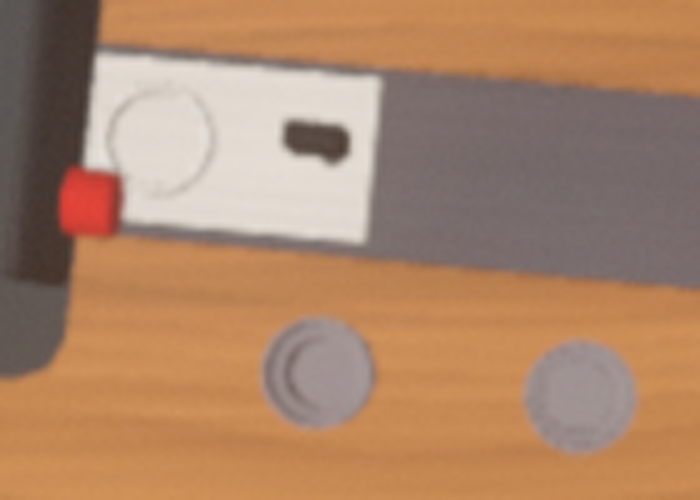

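The crop shows both cups upright and open, at crop (318,373) and (580,397). The seat ring is at (160,140) and the grip at (317,140). All six objects to move are located, so I'll plan the first move.

```bash
cat > plan.py <<'E'
from h import *
from scipy.spatial.transform import Rotation as Rn
U=np.array([.111,.9938,0]); X=np.array([.9938,-.111,0])
RT=np.stack([U,X,[0,0,-1.]],1)   # tool x = seat +y, tool y = seat x, tool z down
def plan(*targets,step=.05,jaw=1.0,R=RT):
    """targets: world points; rows printed, rotation spread over all rows"""
    s=state(); p=np.array(s["tcp_pos"]); O=np.array(s["orientation"])
    pts=[]; q=p
    for t in targets:
        t=np.array(t); n=max(1,int(np.ceil(np.linalg.norm(t-q)/step)))
        pts+=[q+(t-q)*i/n for i in range(1,n+1)]; q=t
    rv=Rn.from_matrix(O.T@R).as_rotvec(); k=max(len(pts),int(np.ceil(np.degrees(np.linalg.norm(rv))/10)))
    while len(pts)<k: pts.append(pts[-1])
    rows=[]; q=p
    for t in pts:
        d=O.T@(t-q); a=np.degrees(rv/len(pts)); O=O@Rn.from_rotvec(rv/len(pts)).as_matrix(); q=t
        rows.append([*a.round(1).tolist(),*d.round(4).tolist(),jaw])
    for i in range(0,len(rows),5): print(rows[i:i+5])
E
python3 - <<'E'
from plan import *
W=cloud(np.load("top.npz")); m=W[:260,:250]; q=m[(m[...,2]>.15)]; q=q[q[:,1]<.32]
print("head near",q[q[:,0].argmin()],q[q[:,1].argmin()])
q2=q[(q[:,0]<.5)];print(q2[:,1].min() if len(q2) else None, q2[:,0].min() if len(q2) else None)
plan([.33,.30,.33],[.5,.10,.25],[.592,.139,.16])
E
```

```text
head near [0.48203504 0.25946044 0.32783956] [0.65712932 0.19165349 0.23390575]
0.23929685499140677 0.4820350405613669
[[-0.0, 0.0, 4.8, -0.0305, -0.0314, -0.0114, 1.0], [-0.0, 0.0, 4.8, -0.033, -0.0288, -0.0114, 1.0], [-0.0, 0.0, 4.8, -0.0353, -0.0259, -0.0114, 1.0], [-0.0, 0.0, 4.8, -0.0374, -0.0228, -0.0114, 1.0], [-0.0, 0.0, 4.8, -0.0392, -0.0196, -0.0114, 1.0]]
[[-0.0, 0.0, 4.8, -0.0407, -0.0163, -0.0114, 1.0], [-0.0, 0.0, 4.8, -0.0419, -0.0128, -0.0114, 1.0], [-0.0, 0.0, 4.8, -0.0428, -0.0092, -0.0114, 1.0], [-0.0, 0.0, 4.8, -0.0437, 0.0026, 0.0133, 1.0], [-0.0, 0.0, 4.8, -0.0433, 0.0063, 0.0133, 1.0]]
[[-0.0, 0.0, 4.8, -0.0426, 0.0099, 0.0133, 1.0], [-0.0, 0.0, 4.8, -0.0416, 0.0134, 0.0133, 1.0], [-0.0, 0.0, 4.8, -0.0404, 0.0169, 0.0133, 1.0], [-0.0, 0.0, 4.8, -0.0388, 0.0202, 0.0133, 1.0], [-0.0, 0.0, 4.8, 0.0086, 0.0322, 0.03, 1.0]]
[[-0.0, 0.0, 4.8, 0.0112, 0.0314, 0.03, 1.0], [-0.0, 0.0, 4.8, 0.0138, 0.0303, 0.03, 1.0]]
```

Call:
step_arm(motion=[[0,0,4.8,-0.03,-0.031,-0.011,1],[0,0,4.8,-0.033,-0.029,-0.011,1],[0,0,4.8,-0.035,-0.026,-0.011,1],[0,0,4.8,-0.037,-0.023,-0.011,1],[0,0,4.8,-0.039,-0.02,-0.011,1]])

```text
time: 0.72
tcp_pos: [0.264, 0.4132, 0.2943]
orientation: [[-0.78, 0.625, -0.0], [0.625, 0.78, -0.001], [-0.0, -0.001, -1.0]]
contact_force: [-0.2, 0.4, 0.1]
finger_gap: 0.0855
grasp_force: 0.0
```

Call:
step_arm(motion=[[0,0,4.8,-0.041,-0.016,-0.011,1],[0,0,4.8,-0.042,-0.013,-0.011,1],[0,0,4.8,-0.043,-0.009,-0.011,1],[0,0,4.8,-0.044,0.003,0.013,1],[0,0,4.8,-0.043,0.006,0.013,1]])

```text
time: 1.35
tcp_pos: [0.3869, 0.2327, 0.301]
orientation: [[-0.459, 0.889, 0.0], [0.889, 0.459, 0.001], [0.0, 0.0, -1.0]]
contact_force: [1.0, 0.2, 0.1]
finger_gap: 0.0853
grasp_force: 0.0
```

Call:
step_arm(motion=[[0,0,4.8,-0.043,0.01,0.013,1],[0,0,4.8,-0.042,0.013,0.013,1],[0,0,4.8,-0.04,0.017,0.013,1],[0,0,4.8,-0.039,0.02,0.013,1],[0,0,4.8,0,0,0,1]])

```text
time: 1.98
tcp_pos: [0.5006, 0.0963, 0.2479]
orientation: [[-0.051, 0.999, -0.002], [0.999, 0.051, -0.003], [-0.003, -0.002, -1.0]]
contact_force: [-0.9, 0.6, -0.6]
finger_gap: 0.0853
grasp_force: 0.0
```

```bash
python3 - <<'E'
from plan import *
W=cloud(np.load("top.npz")); m=W[:260,:250]; q=m[(m[...,2]>.15)]
a=q@X;b=q@U; g=np.array([.593,.139,0]); k=abs(a-g@X)<.07
print("head clearance along U from grip, min", (b[k]-g@U).min(), q[k][(b[k]).argmin()], "face",np.percentile(b[k]-g@U,[1,5]))
s=state();print(s["tcp_pos"],s["contact_force"],s["joint_positions"])
plan(g-.008*U+[0,0,.16]); plan(g-.008*U+[0,0,.084])
E
```

```text
head clearance along U from grip, min 0.05921290179710398 [0.64566403 0.19270014 0.24895935] face [0.06750088 0.08046974]
[0.50062267 0.09629128 0.24792035] [-0.94727925  0.63907225 -0.61962549] [-0.78648526  0.13629412  0.59463694  1.68788512 -0.07582339  1.34337313
 -0.12747902]
[[-0.0, 0.1, 3.1, 0.0101, 0.0311, 0.0292, 1.0], [-0.0, 0.1, 3.1, 0.0117, 0.0305, 0.0293, 1.0], [-0.0, 0.1, 3.1, 0.0133, 0.0298, 0.0293, 1.0]]
[[-0.0, 0.0, 2.3, 0.0076, 0.0234, 0.0409, 1.0], [-0.0, 0.0, 2.3, 0.0085, 0.023, 0.0409, 1.0], [-0.0, 0.0, 2.3, 0.0094, 0.0226, 0.0409, 1.0], [-0.0, 0.0, 2.3, 0.0103, 0.0222, 0.041, 1.0]]
```

Call:
step_arm(motion=[[0,0,3.1,0.01,0.031,0.029,1],[0,0,3.1,0.012,0.0305,0.029,1],[0,0,3.1,0.013,0.03,0.029,1],[0,0,0,0,0,0,1]])

```text
time: 2.48
tcp_pos: [0.5903, 0.1366, 0.158]
orientation: [[0.101, 0.995, -0.006], [0.995, -0.101, -0.003], [-0.004, -0.006, -1.0]]
contact_force: [-0.3, -0.6, 0.1]
finger_gap: 0.0855
grasp_force: 0.0
```

```bash
python3 - <<'E'
from plan import *
s=state();print(s["tcp_pos"],s["contact_force"])
g=np.array([.593,.139,0])
plan(g-.008*U+[0,0,.084])
W=cloud(camera("wrist"))if 0 else None
c=camera("wrist"); save(c,"w1"); print(c["K"])
E
```

```text
[0.59033764 0.13661114 0.1579571 ] [-0.2755392  -0.60533443  0.09392942]
[[-0.2, 0.1, 0.3, -0.0025, 0.0014, 0.037, 1.0], [-0.2, 0.1, 0.3, -0.0026, 0.0013, 0.037, 1.0]]
[[325.1922621    0.         281.12323331]
 [  0.         325.1922621  205.11241771]
 [  0.           0.           1.        ]]
```

View pics/w1.png

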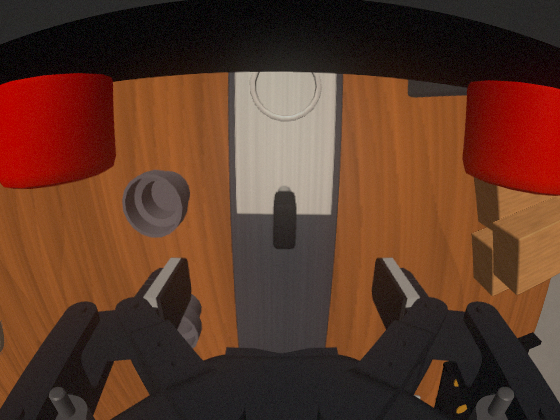

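The wrist view shows the grip (285,220) centred between the open fingers (about 170 and 400), with the ring at (285,88).

Call:
step_arm(motion=[[-0.2,0.1,0.3,-0.0025,0.0014,0.037,1],[-0.2,0.1,0.3,-0.0025,0.0014,0.037,1],[0,0,0,0,0,0,-0.4],[0,0,0,0,0,0,-1],[0,0,0,0,0,0,-1]], force=40)

```text
time: 3.15
tcp_pos: [0.5947, 0.131, 0.0906]
orientation: [[0.112, 0.994, 0.01], [0.994, -0.112, 0.004], [0.005, 0.01, -1.0]]
contact_force: [0.3, -0.1, -0.4]
finger_gap: 0.032
grasp_force: 0.0
```

Call:
step_arm(motion=[[0,0,0,0,0,0,-1],[0,0,0,0,0,0,-1],[0,0,0,0,0,0,-1]])

```text
time: 3.52
tcp_pos: [0.5915, 0.1315, 0.0897]
orientation: [[0.111, 0.994, 0.003], [0.994, -0.111, 0.004], [0.005, 0.003, -1.0]]
contact_force: [-15.2, 0.3, 15.2]
finger_gap: 0.0133
grasp_force: 41.6
```

Call:
step_arm(motion=[[0,0,0,-0.015,0,0,-1],[0,0,0,-0.03,0,0,-1],[0,0,0,-0.03,0,0,-1],[0,0,0,-0.03,0,0,-1],[0,0,0,-0.03,0,0,-1]])

```text
time: 4.15
tcp_pos: [0.5766, -0.0018, 0.0897]
orientation: [[0.11, 0.994, 0.004], [0.994, -0.11, 0.007], [0.007, 0.003, -1.0]]
contact_force: [-15.6, 5.7, 20.4]
finger_gap: 0.0133
grasp_force: 42.3
```

Call:
step_arm(motion=[[0,0,0,-0.03,0,0,-1],[0,0,0,-0.03,0,0,-1],[0,0,0,-0.02,0,0,-1],[0,0,0,-0.01,0,0,-1],[0,0,0,0,0,0,-1]])

```text
time: 4.78
tcp_pos: [0.5661, -0.0948, 0.0896]
orientation: [[0.115, 0.993, 0.004], [0.993, -0.115, 0.003], [0.004, 0.004, -1.0]]
contact_force: [-18.2, -0.6, 23.7]
finger_gap: 0.0132
grasp_force: 43.0
```

Call:
step_arm(motion=[[0,0,0,-0.01,0,0,-1],[0,0,0,-0.01,0,0,-1],[0,0,0,0,0,0,-1]])

```text
time: 5.15
tcp_pos: [0.5651, -0.1042, 0.0893]
orientation: [[0.106, 0.994, 0.004], [0.994, -0.106, 0.015], [0.015, 0.002, -1.0]]
contact_force: [-18.8, 25.7, 28.9]
finger_gap: 0.0133
grasp_force: 43.4
```

Call:
step_arm(motion=[[0,0,0,-0.008,0,0,-1],[0,0,0,-0.007,0,0,-1],[0,0,0,0,0,0,-1]])

```text
time: 5.52
tcp_pos: [0.5643, -0.1113, 0.0875]
orientation: [[0.098, 0.995, 0.002], [0.995, -0.098, 0.023], [0.023, -0.0, -1.0]]
contact_force: [-13.4, 42.6, 18.2]
finger_gap: 0.0133
grasp_force: 39.7
```

Call:
step_arm(motion=[[0,0,0,0,0,0,0],[0,0,0,0,0,0,0],[0,0,0,0,0,-0.05,0],[0,0,0,0,0,-0.06,0.5],[0,0,0,0,0,-0.04,1]])

```text
time: 6.15
tcp_pos: [0.5637, -0.1299, 0.2407]
orientation: [[0.115, 0.993, 0.011], [0.993, -0.115, 0.001], [0.003, 0.01, -1.0]]
contact_force: [0.5, 0.4, -0.2]
finger_gap: 0.0769
grasp_force: 0.0
```

Call:
step_arm(motion=[[0,0,0,-0.05,-0.03,-0.05,1],[0,0,0,-0.05,-0.05,0,1],[0,0,0,-0.05,-0.05,0,1],[0,0,0,0,0,0,1]])

```text
time: 6.65
tcp_pos: [0.4321, -0.2494, 0.278]
orientation: [[0.124, 0.992, 0.01], [0.992, -0.124, 0.003], [0.004, 0.009, -1.0]]
contact_force: [0.4, 1.2, 0.0]
finger_gap: 0.0856
grasp_force: 0.0
```

```bash
python3 - <<'E'
from m import *
for n in ("top","scene"):
    c=camera(n); save(c,n+"2"); np.savez(n+"2.npz",**c); W=cloud(c)
    print(n)
    b=np.zeros(W.shape[:2],bool)
    for name,lo,hi,x0,x1,y0,y1 in (("tall",.075,.12,.5,.65,-.18,.2),("seat",.024,.04,.5,.65,-.1,.04),("cups",.035,.06,.42,.53,-.05,.22)):
        W2=W.copy(); ok=(W[...,0]>x0)&(W[...,0]<x1)&(W[...,1]>y0)&(W[...,1]<y1); W2[~ok]=np.nan
        print(name); comp(W2,0,560,0,420,lo,hi,8)
s=state();print(s["tcp_pos"],s["orientation"],s["joint_positions"])
im=cv2.imread("pics/top2.png"); cv2.imwrite("pics/crop2.png",cv2.resize(im[150:270,200:360],None,fx=5,fy=5,interpolation=2))
E
```

```text
top
tall
  n 31 mean [0.5949 0.163  0.0842] rect 595.4 162.8 13.9 13.7 42.9 zmax 0.0895 px [233.4 196.7]
  n 27 mean [0.5915 0.1313 0.0846] rect 591.4 131.2 14.2 12.5 2.4 zmax 0.089 px [246.6 197.9]
  n 29 mean [0.5881 0.1002 0.0844] rect 587.9 99.4 14.0 14.4 88.0 zmax 0.0899 px [259.5 199. ]
  n 28 mean [0.5844 0.0684 0.0855] rect 584.9 67.8 14.5 14.2 88.3 zmax 0.0902 px [272.8 200.2]
  n 96 mean [ 0.5654 -0.0928  0.1048] rect 566.5 -93.9 28.7 14.2 81.9 zmax 0.1127 px [341.5 205.9]
seat
  n 141 mean [ 0.5766 -0.0056  0.0283] rect 577.5 -4.6 58.4 56.7 89.4 zmax 0.0338 px [303.  205.2]
cups
  n 108 mean [0.4831 0.147  0.0466] rect 482.7 145.9 53.8 52.0 88.6 zmax 0.0528 px [242.4 243.4]
  n 91 mean [0.4684 0.0163 0.0487] rect 468.1 17.2 54.2 51.5 89.0 zmax 0.0537 px [295.4 248.3]
scene
tall
  n 40 mean [0.5969 0.1613 0.0829] rect 597.2 162.3 14.6 14.1 69.3 zmax 0.0876 px [310.2 178.2]
  n 43 mean [0.5929 0.1302 0.0819] rect 593.0 130.6 13.6 14.5 66.3 zmax 0.087 px [305.1 186.4]
  n 43 mean [0.5895 0.0983 0.0822] rect 589.6 99.1 14.7 13.6 46.1 zmax 0.0863 px [299.9 194.9]
  n 44 mean [0.5856 0.066  0.082 ] rect 585.8 67.1 14.6 15.5 73.4 zmax 0.0876 px [294.2 204. ]
  n 184 mean [ 0.569  -0.0998  0.098 ] rect 567.5 -95.7 29.3 14.3 82.1 zmax 0.1104 px [261.9 253.2]
seat
  n 149 mean [ 0.5779 -0.0063  0.0272] rect 577.8 -5.7 56.2 56.3 85.4 zmax 0.0306 px [280.8 241.6]
  n 13 mean [ 0.5714 -0.0978  0.0317] rect 571.5 -98.0 5.4 2.1 47.7 zmax 0.0396 px [264.2 271.5]
cups
  n 206 mean [0.4832 0.1449 0.0433] rect 482.8 146.7 54.3 57.5 36.6 zmax 0.0503 px [264.6 184. ]
  n 221 mean [0.4694 0.0154 0.0436] rect 469.3 15.7 54.2 56.3 35.4 zmax 0.052 px [240.  218.5]
[ 0.43602525 -0.24484938  0.27738895] [[ 0.11516335  0.99330631  0.00894282]
 [ 0.99333815 -0.11519477  0.00307981]
 [ 0.00408936  0.00852857 -0.99995527]] [-0.27405071  0.09488108  0.79069605  1.67326593 -0.075634    1.39569481
  0.4117084 ]
```

View pics/crop2.png

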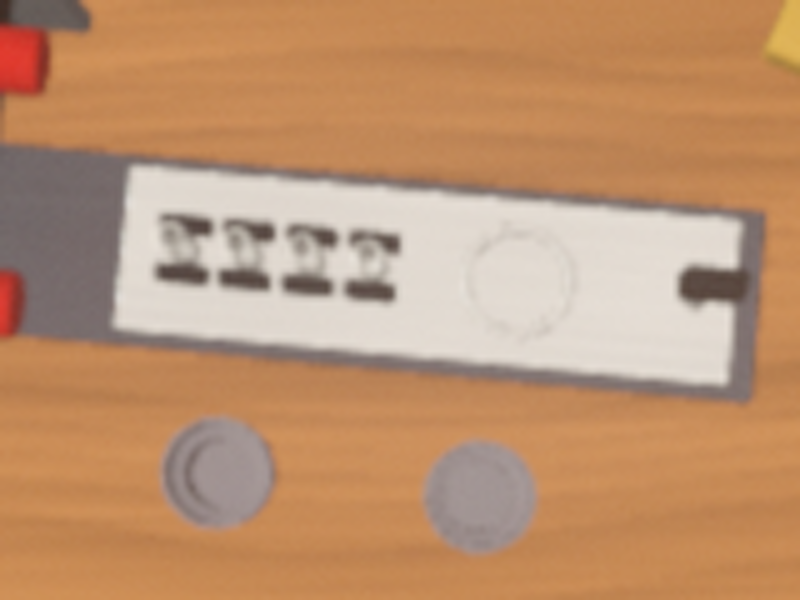

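The crop shows the slide out, with the tubes at crop (182,248), (247,247), (310,258) and (372,265). The seat ring is at (522,282), the grip at (713,285), and the cups haven't moved. Next is the right-hand cup.

```bash
python3 - <<'E'
from plan import *
plan([.4688,.0165,.16],[.4688,.0165,.10])
E
```

```text
[[0.1, -0.0, -0.0, 0.0438, 0.0002, 0.0197, 1.0], [0.1, -0.0, -0.0, 0.0438, 0.0003, 0.0197, 1.0], [0.1, -0.0, -0.0, 0.0438, 0.0003, 0.0197, 1.0], [0.1, -0.0, -0.0, 0.0438, 0.0004, 0.0197, 1.0], [0.1, -0.0, -0.0, 0.0439, 0.0004, 0.0197, 1.0]]
[[0.1, -0.0, -0.0, 0.0439, 0.0005, 0.0196, 1.0], [0.1, -0.0, -0.0, -0.0, -0.0001, 0.03, 1.0], [0.1, -0.0, -0.0, -0.0, -0.0, 0.03, 1.0]]
```

Call:
step_arm(motion=[[0.1,0,0,0.044,0,0.02,1],[0.1,0,0,0.044,0,0.02,1],[0.1,0,0,0.044,0,0.02,1],[0.1,0,0,0.044,0,0.02,1],[0,0,0,0.044,0.001,0.02,1]])

```text
time: 7.38
tcp_pos: [0.4632, -0.0223, 0.1769]
orientation: [[0.11, 0.994, 0.0], [0.994, -0.11, 0.003], [0.003, 0.0, -1.0]]
contact_force: [0.6, -0.1, -0.2]
finger_gap: 0.0857
grasp_force: 0.0
```

Call:
step_arm(motion=[[0,0,0,0.044,0.001,0.02,1],[0,0,0,0,0,0.03,1],[0,0,0,0,0,0.03,1],[0,0,0,0,0,0,1]])

```text
time: 7.88
tcp_pos: [0.4671, 0.0197, 0.0957]
orientation: [[0.111, 0.994, -0.004], [0.994, -0.111, 0.002], [0.001, -0.005, -1.0]]
contact_force: [-0.3, -0.4, 0.2]
finger_gap: 0.0853
grasp_force: 0.0
```

```bash
python3 - <<'E'
from plan import *
plan([.4688,.0165,.034])
E
```

```text
[[-0.1, -0.0, 0.0, -0.0015, 0.0011, 0.0308, 1.0], [-0.1, -0.0, 0.0, -0.0015, 0.0011, 0.0309, 1.0]]
```

Call:
step_arm(motion=[[0,0,0,-0.0015,0.001,0.031,1],[0,0,0,-0.0015,0.001,0.031,1],[0,0,0,0,0,0,1],[0,0,0,0,0,0,-0.2],[0,0,0,0,0,0,-1]], force=30)

```text
time: 8.5
tcp_pos: [0.4715, 0.0162, 0.0377]
orientation: [[0.112, 0.994, 0.003], [0.994, -0.112, 0.004], [0.005, 0.002, -1.0]]
contact_force: [-5.3, -1.9, 14.0]
finger_gap: 0.0558
grasp_force: 28.7
```

Call:
step_arm(motion=[[0,0,0,0,0,0,-1],[0,0,0,0,0,0,-1],[0,0,0,0,0,0,-1]])

```text
time: 8.88
tcp_pos: [0.4715, 0.0163, 0.0378]
orientation: [[0.112, 0.994, 0.003], [0.994, -0.112, 0.005], [0.005, 0.003, -1.0]]
contact_force: [-2.9, 0.3, 9.0]
finger_gap: 0.0554
grasp_force: 29.9
```

Call:
step_arm(motion=[[0,0,0,0,0,-0.02,-1],[0,0,0,0,0,-0.05,-1],[0,0,0,-0.005,0.05,0,-1],[0,0,0,-0.005,0.057,0,-1],[0,0,0,0,0,0,-1]])

```text
time: 9.5
tcp_pos: [0.5784, -0.0071, 0.1059]
orientation: [[0.113, 0.994, 0.002], [0.994, -0.113, 0.001], [0.002, 0.002, -1.0]]
contact_force: [-0.4, -0.6, -0.7]
finger_gap: 0.0556
grasp_force: 32.3
```

Call:
step_arm(motion=[[0,0,0,0,0,0,-1]])

```text
time: 9.62
tcp_pos: [0.5751, -0.0064, 0.106]
orientation: [[0.112, 0.994, 0.0], [0.994, -0.112, 0.003], [0.003, -0.0, -1.0]]
contact_force: [-0.1, -0.3, -1.0]
finger_gap: 0.0555
grasp_force: 32.3
```

```bash
python3 - <<'E'
from m import *
s=state();print(s["tcp_pos"],s["contact_force"],s["finger_gap"])
for n in ("top","scene"):
    c=camera(n); save(c,n+"3"); W=cloud(c); print(n)
    for name,lo,hi,x0,x1,y0,y1 in (("cup",.09,.125,.53,.62,-.05,.05),("cupB",.035,.06,.42,.53,.08,.22)):
        W2=W.copy(); ok=(W[...,0]>x0)&(W[...,0]<x1)&(W[...,1]>y0)&(W[...,1]<y1); W2[~ok]=np.nan
        print(name); comp(W2,0,560,0,420,lo,hi,8)
a=cv2.imread("pics/scene3.png")[150:290,200:360]; cv2.imwrite("pics/crop3.png",cv2.resize(a,None,fx=4,fy=4))
E
```

```text
[ 0.57508491 -0.00637158  0.10603917] [-0.14392282 -0.26813935 -1.01008464] 0.05554739123152923
top
cup
cupB
  n 107 mean [0.4828 0.1474 0.0467] rect 482.7 145.8 53.8 51.9 88.8 zmax 0.0528 px [242.2 243.5]
scene
cup
  n 516 mean [ 0.574  -0.0055  0.1072] rect 577.8 -8.4 55.1 68.9 48.6 zmax 0.1249 px [279.5 217.5]
cupB
  n 13 mean [0.4901 0.1215 0.0436] rect 490.4 121.6 9.7 4.1 11.5 zmax 0.0494 px [263.9 190.5]
```

View pics/crop3.png

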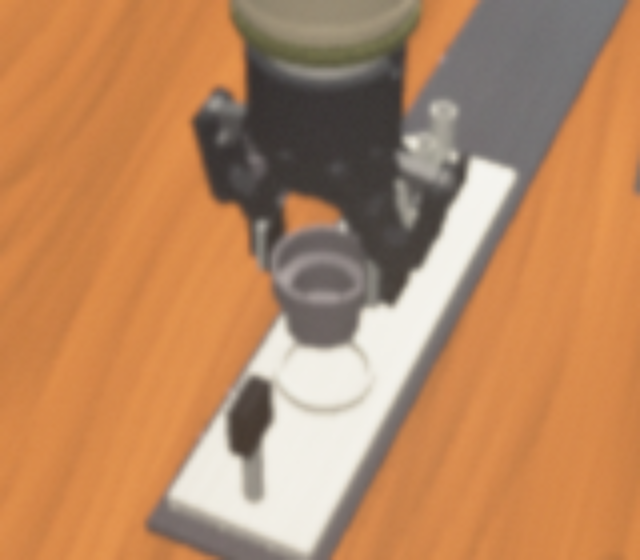

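The crop shows the cup held upright at (322,285), directly above the seat ring at (322,372). I'll lower it.

Call:
step_arm(motion=[[0,0,0,0.001,0.002,0.02,-1],[0,0,0,0,0,0.018,-1],[0,0,0,0,0,0.006,-1],[0,0,0,0,0,0.004,-1],[0,0,0,0,0,0,-1]])

```text
time: 10.35
tcp_pos: [0.5776, -0.0055, 0.058]
orientation: [[0.112, 0.994, 0.001], [0.994, -0.112, 0.004], [0.004, 0.0, -1.0]]
contact_force: [0.7, 0.0, -0.0]
finger_gap: 0.0557
grasp_force: 32.3
```

Call:
step_arm(motion=[[0,0,0,0,0,0.002,-1],[0,0,0,0,0,0,1],[0,0,0,0,0,0,1],[0,0,0,0,0,0,1],[0,0,0,0,0,-0.03,1]])

```text
time: 10.98
tcp_pos: [0.5756, -0.0053, 0.0837]
orientation: [[0.112, 0.994, -0.005], [0.994, -0.112, 0.003], [0.002, -0.005, -1.0]]
contact_force: [0.3, 0.8, -0.1]
finger_gap: 0.0851
grasp_force: 0.0
```

Call:
step_arm(motion=[[0,0,0,0,0,-0.05,1],[0,0,0,0.02,-0.045,-0.03,1],[0,0,0,0.06,-0.04,0,1],[0,0,0,0.06,-0.026,0,1],[0,0,0,0,0,0.03,1]])

```text
time: 11.6
tcp_pos: [0.4877, 0.1416, 0.1377]
orientation: [[0.102, 0.995, 0.004], [0.995, -0.102, 0.008], [0.008, 0.003, -1.0]]
contact_force: [0.3, -1.4, -0.6]
finger_gap: 0.0853
grasp_force: 0.0
```

Call:
step_arm(motion=[[0,0,0,0,0,0.03,1],[0,0,0,0,0,0,1]])

```text
time: 11.85
tcp_pos: [0.4864, 0.1343, 0.1043]
orientation: [[0.112, 0.994, -0.004], [0.994, -0.112, 0.001], [0.001, -0.004, -1.0]]
contact_force: [-0.1, -0.3, 0.5]
finger_gap: 0.085
grasp_force: 0.0
```

```bash
python3 - <<'E'
from m import *
from plan import plan
s=state();print(s["tcp_pos"],s["contact_force"],s["finger_gap"])
for n in ("top","scene"):
    c=camera(n); save(c,n+"4"); W=cloud(c); print(n)
    for name,lo,hi,x0,x1,y0,y1 in (("cup",.055,.085,.53,.62,-.05,.05),("cupB",.035,.06,.40,.53,-.05,.25)):
        W2=W.copy(); ok=(W[...,0]>x0)&(W[...,0]<x1)&(W[...,1]>y0)&(W[...,1]<y1); W2[~ok]=np.nan
        print(name); comp(W2,0,560,0,420,lo,hi,8)
plan([.483,.1463,.037])
E
```

```text
[0.48640535 0.13430482 0.10432135] [-0.12813006 -0.32206376  0.52177948] 0.08499850158529332
top
cup
  n 110 mean [ 0.5788 -0.0054  0.068 ] rect 578.1 -4.4 53.5 54.1 88.5 zmax 0.073 px [303.4 202.7]
cupB
scene
cup
  n 253 mean [ 0.5794 -0.0062  0.0633] rect 579.5 -5.9 54.4 54.3 9.3 zmax 0.0705 px [281.6 231.6]
cupB
  n 199 mean [0.4832 0.1458 0.0434] rect 482.9 146.9 56.7 55.9 82.1 zmax 0.0512 px [264.7 183.8]
[[0.0, -0.1, -0.0, 0.0054, -0.0034, 0.0349, 1.0], [0.0, -0.1, -0.0, 0.0055, -0.0034, 0.0349, 1.0]]
```

Call:
step_arm(motion=[[0,0,0,0.0055,-0.0035,0.03,1],[0,0,0,0.0055,-0.0035,0.03,1],[0,0,0,0,0,0.007,1],[0,0,0,0,0,0,1]])

```text
time: 12.45
tcp_pos: [0.4832, 0.1465, 0.0402]
orientation: [[0.113, 0.994, 0.001], [0.994, -0.113, 0.004], [0.004, 0.001, -1.0]]
contact_force: [0.9, -0.2, 0.1]
finger_gap: 0.0853
grasp_force: 0.0
```

Call:
step_arm(motion=[[0,0,0,0,0,0,-0.2],[0,0,0,0,0,0,-1],[0,0,0,0,0,0,-1],[0,0,0,0,0,0,-1]])

```text
time: 12.95
tcp_pos: [0.4834, 0.1468, 0.0407]
orientation: [[0.113, 0.994, 0.002], [0.994, -0.113, 0.005], [0.005, 0.002, -1.0]]
contact_force: [-1.7, -1.1, 9.2]
finger_gap: 0.0545
grasp_force: 30.2
```

Call:
step_arm(motion=[[0,0,0,0,0,-0.03,-1],[0,0,0,0,0,-0.05,-1],[0,0,0,-0.02,0,-0.02,-1],[0,0,0,-0.04,0.02,0,-1],[0,0,0,-0.04,0.035,0,-1]])

```text
time: 13.58
tcp_pos: [0.5261, 0.0406, 0.1401]
orientation: [[0.11, 0.994, 0.002], [0.994, -0.11, 0.005], [0.006, 0.001, -1.0]]
contact_force: [0.3, 0.6, -0.2]
finger_gap: 0.0542
grasp_force: 32.5
```

Call:
step_arm(motion=[[0,0,0,-0.04,0.035,0,-1],[0,0,0,0,0.021,0,-1],[0,0,0,0,0,0,-1],[0,0,0,0,0,0,-1]])

```text
time: 14.08
tcp_pos: [0.5763, -0.0046, 0.1387]
orientation: [[0.111, 0.994, -0.0], [0.994, -0.111, 0.004], [0.004, -0.001, -1.0]]
contact_force: [-0.2, -0.0, -0.4]
finger_gap: 0.0543
grasp_force: 32.5
```

```bash
python3 - <<'E'
from m import *
from plan import *
s=state();print(s["tcp_pos"],s["contact_force"],s["finger_gap"])
plan([.5782,-.0052,.14])
c=camera("scene"); save(c,"scene5"); a=c["image"][150:290,200:360,::-1]; cv2.imwrite("pics/crop5.png",cv2.resize(a,None,fx=4,fy=4))
E
```

```text
[ 0.57628991 -0.00463753  0.13866641] [-0.15943921 -0.02323186 -0.40943455] 0.054251257655503385
[[-0.0, -0.2, -0.0, -0.0003, 0.002, -0.0013, 1.0]]
```

View pics/crop5.png

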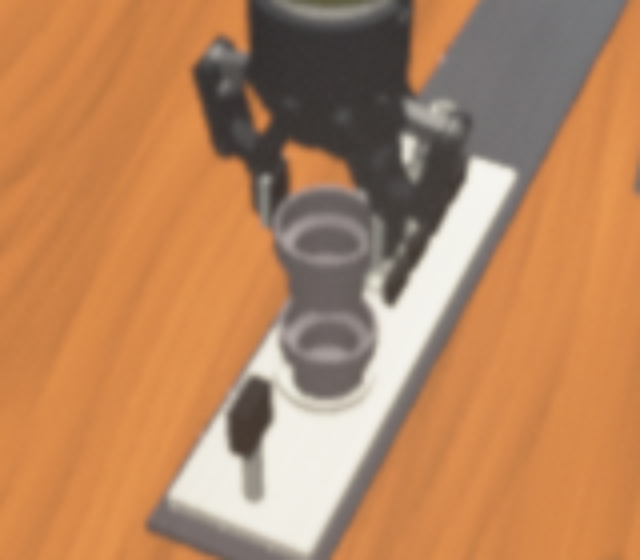

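The crop shows the second cup upright at (325,235), above the seated cup at (328,345). I'll lower it to nest.

Call:
step_arm(motion=[[0,0,0,0,0.002,0.02,-1],[0,0,0,0,0,0.015,-1],[0,0,0,0,0,0.008,-1],[0,0,0,0,0,0.006,-1],[0,0,0,0,0,0,-1]])

```text
time: 14.75
tcp_pos: [0.579, -0.0054, 0.0896]
orientation: [[0.112, 0.994, 0.0], [0.994, -0.112, 0.003], [0.003, 0.0, -1.0]]
contact_force: [0.6, -0.5, -1.0]
finger_gap: 0.0539
grasp_force: 32.5
```

Call:
step_arm(motion=[[0,0,0,0,0,0.002,-1],[0,0,0,0,0,0,1],[0,0,0,0,0,0,1],[0,0,0,0,0,0,1],[0,0,0,0,0,-0.03,1]])

```text
time: 15.38
tcp_pos: [0.5772, -0.0051, 0.1158]
orientation: [[0.112, 0.994, -0.004], [0.994, -0.112, 0.003], [0.002, -0.005, -1.0]]
contact_force: [0.3, -0.5, -0.3]
finger_gap: 0.086
grasp_force: 0.0
```

Call:
step_arm(motion=[[0,0,0,0,0,-0.06,1],[0,0,0,-0.04,-0.008,-0.02,0.5],[0,0,0,-0.05,-0.009,0,0],[0,0,0,-0.05,-0.009,0,0],[0,0,0,-0.05,-0.009,0,0]])

```text
time: 16.0
tcp_pos: [0.5223, -0.1919, 0.1972]
orientation: [[0.112, 0.994, 0.001], [0.994, -0.112, 0.004], [0.004, 0.001, -1.0]]
contact_force: [0.8, 0.5, 0.4]
finger_gap: 0.0426
grasp_force: 0.0
```

Call:
step_arm(motion=[[0,0,0,-0.043,-0.009,0,0],[0,0,0,0,0,0.03,0],[0,0,0,0,0,0,0],[0,0,0,0,0,0,0]])

```text
time: 16.5
tcp_pos: [0.5096, -0.2314, 0.1675]
orientation: [[0.111, 0.994, 0.001], [0.994, -0.111, 0.004], [0.004, 0.0, -1.0]]
contact_force: [1.6, 0.5, 0.9]
finger_gap: 0.0428
grasp_force: 0.0
```

```bash
python3 - <<'E'
from m import *
from plan import *
s=state();print(s["tcp_pos"],s["contact_force"],s["finger_gap"])
for n in ("top","scene"):
    c=camera(n); save(c,n+"6"); W=cloud(c); print(n)
    for name,lo,hi,x0,x1,y0,y1 in (("cup",.085,.105,.53,.62,-.05,.05),):
        W2=W.copy(); ok=(W[...,0]>x0)&(W[...,0]<x1)&(W[...,1]>y0)&(W[...,1]<y1); W2[~ok]=np.nan
        print(name); comp(W2,0,560,0,420,lo,hi,8)
plan([.5085,-.2322,.13]); plan([.5085,-.2322,.084])
c=camera("wrist"); save(c,"w6")
E
```

```text
[ 0.5096243  -0.23144682  0.16752345] [1.63101608 0.45418845 0.89367106] 0.04282526998114365
top
cup
  n 108 mean [ 0.5815 -0.007   0.0955] rect 579.7 -5.9 52.1 52.5 88.8 zmax 0.1009 px [304.4 200.3]
scene
cup
  n 235 mean [ 0.5814 -0.0068  0.0925] rect 581.3 -6.2 54.0 56.1 19.2 zmax 0.0992 px [282.5 223.4]
[[0.1, -0.2, 0.0, -0.0009, -0.0015, 0.0379, 1.0]]
[[0.0, -0.1, 0.0, -0.0005, -0.0008, 0.042, 1.0], [0.0, -0.1, 0.0, -0.0004, -0.0007, 0.042, 1.0]]
```

View pics/w6.png

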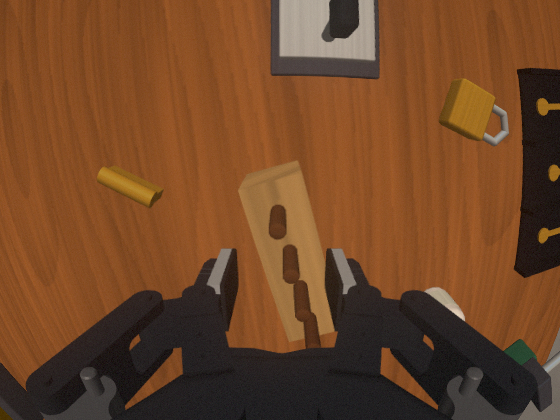

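The wrist view shows file 1's handle (278,220) centred between the pads (235 and 335), with the other three below it. The cup stack measured nested, with its rim at about 96 mm.

Call:
step_arm(motion=[[0,0,0,-0.0005,-0.001,0.04,0],[0,0,0,0,0,0.043,0],[0,0,0,0,0,0,0],[0,0,0,0,0,0,-1],[0,0,0,0,0,0,-1]], force=30)

```text
time: 17.27
tcp_pos: [0.5088, -0.2328, 0.086]
orientation: [[0.112, 0.994, 0.002], [0.994, -0.112, 0.003], [0.003, 0.002, -1.0]]
contact_force: [-3.5, 0.4, 9.5]
finger_gap: 0.0114
grasp_force: 29.2
```

Call:
step_arm(motion=[[0,0,0,0,0,0,-1],[0,0,0,0,0,0,-1]])

```text
time: 17.52
tcp_pos: [0.5088, -0.2328, 0.086]
orientation: [[0.112, 0.994, 0.003], [0.994, -0.112, 0.003], [0.003, 0.002, -1.0]]
contact_force: [-3.1, 1.4, 6.7]
finger_gap: 0.0109
grasp_force: 29.2
```

Call:
step_arm(motion=[[0,0,0,0,0,-0.02,-1],[0,0,0,0,0,-0.03,-1],[0,0,0,0,0,-0.04,-1],[0,0,0,0,0,-0.03,-1],[0,0,0,0,0,0,-1]])

```text
time: 18.15
tcp_pos: [0.5097, -0.2337, 0.2078]
orientation: [[0.112, 0.994, 0.007], [0.994, -0.112, 0.002], [0.003, 0.007, -1.0]]
contact_force: [0.7, -0.6, -0.3]
finger_gap: 0.0108
grasp_force: 29.3
```

```bash
python3 - <<'E'
from m import *
from plan import *
s=state();print(s["tcp_pos"],s["finger_gap"],s["contact_force"])
t4=np.array([.5963,.1626,0])
for n in("top2","scene2"):
    c=np.load(n+".npz"); W=cloud(c); im=c["image"].astype(int)
    red=(im[...,0]>140)&(im[...,1]<70)&(im[...,2]<70)&(W[...,2]>.12)&(W[...,2]<.33)&(W[...,1]<.35)
    nn,l,st,ce=cv2.connectedComponentsWithStats(red.astype(np.uint8))
    for i in range(1,nn):
        if st[i,4]<15: continue
        q=W[l==i]-t4; b=np.stack([q@X,q@U,q[:,2]],1); print(n,st[i,4],"X,U,z min",np.percentile(b,3,0).round(4),"max",np.percentile(b,97,0).round(4))
    q=W-t4; b=np.stack([q@X,q@U,q[...,2]],-1); k=(abs(b[...,0])<.08)&(b[...,2]>.16)&(b[...,2]<.34)&~red&(b[...,1]<.15)
    print("face U pctl",np.percentile(b[k][:,1],[0,2,10,30]).round(4))
E
```

```text
[ 0.5096504  -0.23371699  0.20784183] 0.010847373901544055 [ 0.65602935 -0.64692623 -0.28525798]
top2 137 X,U,z min [0.0363 0.0357 0.2377] max [0.0594 0.0554 0.2514]
top2 137 X,U,z min [-0.0637  0.0362  0.2389] max [-0.04   0.055  0.251]
face U pctl [-0.4359 -0.4259  0.0554  0.0564]
scene2 152 X,U,z min [-0.0597  0.0348  0.2252] max [-0.037   0.0547  0.2493]
scene2 164 X,U,z min [0.0389 0.0345 0.2257] max [0.0623 0.0552 0.2491]
face U pctl [-0.4385 -0.4356  0.054   0.0569]
```

```bash
python3 - <<'E'
from m import *
from plan import *
t4=np.array([.5963,.1626,0])
for n in("top2","scene2"):
    W=cloud(np.load(n+".npz")); q=W-t4; b=np.stack([q@X,q@U,q[...,2]],-1)
    for x0,x1 in((-.125,-.1),(-.1,-.08),(-.03,.03),(.08,.1),(.1,.125)):
        for z0,z1 in((.16,.2),(.2,.25),(.25,.3),(.3,.335)):
            k=(b[...,0]>x0)&(b[...,0]<x1)&(b[...,2]>z0)&(b[...,2]<z1)&(abs(b[...,1]-.06)<.04)
            if k.sum()>8: print(n,x0,z0,k.sum(),np.percentile(b[k][:,1],[5,50,95]).round(4))
    k=(b[...,2]>.2)&(b[...,2]<.36)&(b[...,1]<.2)&(b[...,1]>.03)&(abs(b[...,0])<.2); print("X ext",np.percentile(b[k][:,0],[1,99]))
E
```

```text
top2 -0.125 0.16 34 [0.0659 0.0685 0.08  ]
top2 -0.125 0.2 73 [0.0657 0.0686 0.0808]
top2 -0.125 0.25 89 [0.0657 0.0689 0.0812]
top2 -0.125 0.3 118 [0.0662 0.0704 0.0899]
top2 -0.1 0.16 22 [0.0655 0.0661 0.0665]
top2 -0.1 0.2 57 [0.0564 0.066  0.0666]
top2 -0.1 0.25 89 [0.057  0.0659 0.0665]
top2 -0.1 0.3 85 [0.0656 0.0665 0.0694]
top2 -0.03 0.16 15 [0.0657 0.0661 0.0668]
top2 -0.03 0.2 103 [0.0556 0.0561 0.0566]
top2 -0.03 0.25 371 [0.0556 0.0588 0.0663]
top2 -0.03 0.3 253 [0.0655 0.0664 0.0702]
top2 0.08 0.16 15 [0.0654 0.0661 0.0662]
top2 0.08 0.2 31 [0.057  0.0658 0.0663]
top2 0.08 0.25 62 [0.0574 0.0659 0.0665]
top2 0.08 0.3 77 [0.0656 0.0664 0.0695]
top2 0.1 0.16 15 [0.0657 0.0681 0.0712]
top2 0.1 0.2 36 [0.0656 0.0669 0.0712]
top2 0.1 0.25 44 [0.0658 0.0674 0.0716]
top2 0.1 0.3 63 [0.066  0.0697 0.09  ]
X ext [-0.1227134   0.11960119]
scene2 -0.125 0.16 73 [0.0652 0.0693 0.0728]
scene2 -0.125 0.2 124 [0.0652 0.0681 0.0718]
scene2 -0.125 0.25 141 [0.0652 0.068  0.0724]
scene2 -0.125 0.3 114 [0.0649 0.0688 0.0736]
scene2 -0.1 0.16 93 [0.0645 0.0669 0.0707]
scene2 -0.1 0.2 113 [0.0569 0.0659 0.068 ]
scene2 -0.1 0.25 146 [0.0569 0.0663 0.0686]
scene2 -0.1 0.3 141 [0.0642 0.0666 0.0707]
scene2 -0.03 0.16 300 [0.0643 0.0667 0.0712]
scene2 -0.03 0.2 410 [0.0542 0.0568 0.0669]
scene2 -0.03 0.25 615 [0.0545 0.0572 0.0676]
scene2 -0.03 0.3 457 [0.0643 0.0666 0.0704]
scene2 0.08 0.16 108 [0.0644 0.0665 0.071 ]
scene2 0.08 0.2 184 [0.057  0.0659 0.0682]
scene2 0.08 0.25 216 [0.0569 0.0656 0.0678]
scene2 0.08 0.3 169 [0.0643 0.0665 0.07  ]
scene2 0.1 0.16 150 [0.0656 0.0705 0.0871]
scene2 0.1 0.2 261 [0.0653 0.0699 0.0882]
scene2 0.1 0.25 296 [0.0653 0.0701 0.0898]
scene2 0.1 0.3 249 [0.0651 0.0708 0.0917]
X ext [-0.11580348  0.12462598]
```

The plain face sits 66 mm beyond tube 4, which puts the slide at its stop (about 0.27). The raised panel and knobs come within 35 mm of tube 4, so that tube will need a leaning grasp. File 1 goes to tube 3.

Call:
step_arm(motion=[[0,0,0,0.046,0.005,0,-1],[0,0,0,0.046,0.005,0,-1],[0,0,0,0.046,0.005,0,-1],[0,0,0,0.047,0.005,0,-1],[0,0,0,0.047,0.005,0,-1]])

```text
time: 18.77
tcp_pos: [0.5588, -0.0034, 0.2046]
orientation: [[0.112, 0.994, 0.0], [0.994, -0.112, 0.004], [0.004, 0.0, -1.0]]
contact_force: [0.8, -0.1, -0.4]
finger_gap: 0.0111
grasp_force: 29.3
```

Call:
step_arm(motion=[[0,0,0,0.047,0.005,0,-1],[0,0,0,0.047,0.005,0,-1],[0,0,0,0.046,0.006,0,-1],[0,0,0,0,0,0,-1],[0,0,0,0,0,0,-1]])

```text
time: 19.4
tcp_pos: [0.5903, 0.1318, 0.2048]
orientation: [[0.112, 0.994, -0.0], [0.994, -0.112, 0.003], [0.003, -0.0, -1.0]]
contact_force: [0.2, -0.0, -0.1]
finger_gap: 0.011
grasp_force: 29.3
```

```bash
cat > chk.py <<'E'
from m import *
from plan import *
import sys
def chk(tube,tag,zs=None):
    s=state();p=s["tcp_pos"];print("tcp",p.round(4),s["orientation"][:,2].round(4),"F",s["contact_force"].round(1),"gap",round(float(s["finger_gap"]),4))
    for n in("scene","top"):
        c=camera(n); save(c,n+tag); W=cloud(c)
        # blade: points below the fingertips near the tool axis
        q=W-p; k=(np.hypot(q[...,0],q[...,1])<.012)&(q[...,2]<-.024)&(q[...,2]>-.075)&(W[...,2]>.095)
        if k.sum()>5:
            w=W[k]; print(n,"blade",k.sum(),w.mean(0).round(4))
            A=np.c_[w[:,2]-w[:,2].mean(),np.ones(len(w))]; print("  line x,y per z",np.linalg.lstsq(A,w[:,:2],rcond=None)[0][0].round(3))
    d=np.array(tube)-p[:2]; print("to tube tool x,y",(d@U[:2]).round(4),(d@X[:2]).round(4))
E
python3 -c "
from chk import *
chk([.5922,.1309],'7')
a=cv2.imread('pics/scene7.png')[110:230,240:370]; cv2.imwrite('pics/crop7.png',cv2.resize(a,None,fx=5,fy=5,interpolation=2))"
```

```text
tcp [0.5903 0.1318 0.2048] [-1.0e-04  2.6e-03 -1.0e+00] F [ 0.2 -0.  -0.1] gap 0.011
scene blade 46 [0.5914 0.1296 0.1566]
  line x,y per z [0.009 0.01 ]
to tube tool x,y -0.0006 0.002
```

View pics/crop7.png

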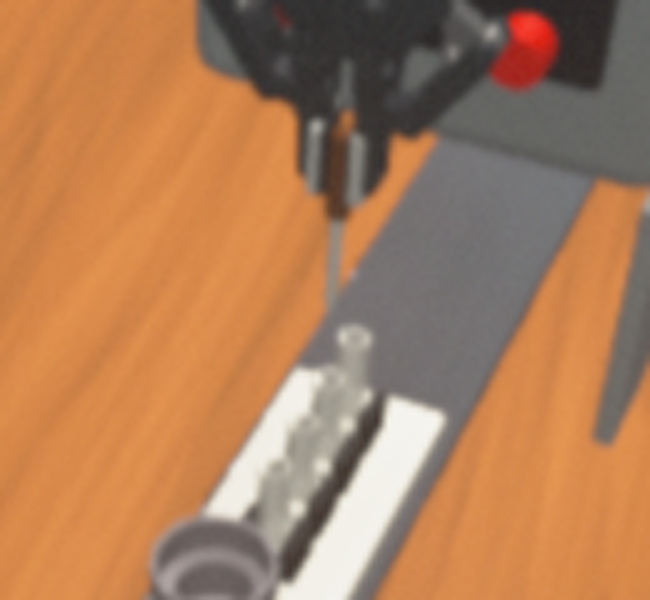

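The crop shows the file vertical in the fingers (blade (335,220)–(332,310)), approaching the tube row, whose mouths run from (355,335) to (275,470). I'll correct by 2 mm and descend.

Call:
step_arm(motion=[[0,0,0,-0.0005,0.002,0.02,-1],[0,0,0,0,0,0.015,-1],[0,0,0,0,0,0.006,-1],[0,0,0,0,0,0.006,-1],[0,0,0,0,0,0,-1]])

```text
time: 20.12
tcp_pos: [0.5923, 0.1318, 0.158]
orientation: [[0.112, 0.994, 0.0], [0.994, -0.112, 0.003], [0.003, -0.0, -1.0]]
contact_force: [-0.1, 0.3, -0.1]
finger_gap: 0.011
grasp_force: 29.3
```

Call:
step_arm(motion=[[0,0,0,0,0,0.006,-1],[0,0,0,0,0,0.006,-1],[0,0,0,0,0,0,-1]])

```text
time: 20.5
tcp_pos: [0.592, 0.1319, 0.1455]
orientation: [[0.112, 0.994, -0.001], [0.994, -0.112, 0.003], [0.003, -0.001, -1.0]]
contact_force: [0.2, -0.0, 0.0]
finger_gap: 0.0111
grasp_force: 29.3
```

Call:
step_arm(motion=[[0,0,0,0,0,0.012,-1],[0,0,0,0,0,0.012,-1],[0,0,0,0,0,0.01,-1],[0,0,0,0,0,0.004,-1],[0,0,0,0,0,0,-1]])

```text
time: 21.12
tcp_pos: [0.5923, 0.132, 0.1078]
orientation: [[0.112, 0.994, -0.0], [0.994, -0.112, 0.003], [0.003, -0.001, -1.0]]
contact_force: [-1.1, -1.5, -1.4]
finger_gap: 0.0108
grasp_force: 29.4
```

Call:
step_arm(motion=[[0,0,0,0,0,0.002,-1],[0,0,0,0,0,0,-1]])

```text
time: 21.38
tcp_pos: [0.5925, 0.1321, 0.1063]
orientation: [[0.112, 0.994, 0.001], [0.994, -0.112, 0.004], [0.004, 0.0, -1.0]]
contact_force: [-0.4, -0.2, 0.4]
finger_gap: 0.0112
grasp_force: 29.4
```

Call:
step_arm(motion=[[0,0,0,0,0,0,0],[0,0,0,0,0,0,0],[0,0,0,0,0,-0.03,0],[0,0,0,0,0,-0.05,0],[0,0,0,-0.03,-0.003,0,0]])

```text
time: 22.0
tcp_pos: [0.5884, 0.105, 0.1903]
orientation: [[0.108, 0.994, 0.008], [0.994, -0.108, 0.006], [0.007, 0.007, -1.0]]
contact_force: [-0.1, 0.1, -0.9]
finger_gap: 0.0424
grasp_force: 0.0
```

Call:
step_arm(motion=[[0,0,0,-0.05,-0.004,0,0],[0,0,0,-0.055,-0.005,0,0],[0,0,0,-0.055,-0.005,0,0],[0,0,0,-0.055,-0.005,0,0],[0,0,0,-0.055,-0.005,0,0]])

```text
time: 22.62
tcp_pos: [0.5315, -0.1649, 0.1855]
orientation: [[0.112, 0.994, 0.001], [0.994, -0.112, 0.004], [0.004, 0.001, -1.0]]
contact_force: [1.6, -0.5, -0.2]
finger_gap: 0.0429
grasp_force: 0.0
```

Call:
step_arm(motion=[[0,0,0,-0.055,-0.004,0,0],[0,0,0,-0.049,-0.003,0,0],[0,0,0,0,0,0.02,0],[0,0,0,0,0,0,0],[0,0,0,0,0,0,0]])

```text
time: 23.25
tcp_pos: [0.5138, -0.265, 0.1652]
orientation: [[0.111, 0.994, 0.001], [0.994, -0.111, 0.004], [0.004, 0.0, -1.0]]
contact_force: [0.5, 0.3, 0.4]
finger_gap: 0.0425
grasp_force: 0.0
```

```bash
python3 -c "
from m import *
from plan import *
s=state();print(s['tcp_pos'],s['contact_force'],s['finger_gap'])
plan([.5138,-.2661,.13]);plan([.5138,-.2661,.085])
for n in('top','scene'):
    c=camera(n);W=cloud(c);save(c,n+'8');W[~((W[...,0]>.5)&(W[...,0]<.65)&(W[...,1]>-.15)&(W[...,1]<.2))]=np.nan
    print(n);comp(W,0,560,0,420,.115,.14,5);comp(W,0,560,0,420,.085,.108,8)
"
```

```text
[ 0.51384393 -0.26497023  0.1652105 ] [0.4647477  0.32412218 0.37549439] 0.042519141679750655
[[0.0, -0.2, 0.0, -0.0013, 0.0001, 0.0352, 1.0]]
[[0.0, -0.1, 0.0, -0.0007, 0.0, 0.0401, 1.0], [0.0, -0.1, 0.0, -0.0006, 0.0, 0.0401, 1.0]]
top
  n 27 mean [0.592  0.1315 0.1278] rect 592.3 131.9 10.5 9.8 43.9 zmax 0.1319 px [244.4 195.4]
  n 110 mean [ 0.5814 -0.0064  0.0955] rect 579.2 -4.7 54.2 54.3 88.9 zmax 0.1016 px [304.2 200.3]
  n 15 mean [0.5953 0.1631 0.0865] rect 595.4 163.0 13.5 11.9 33.3 zmax 0.0883 px [233.3 196.5]
  n 13 mean [0.5895 0.1288 0.0922] rect 589.0 130.5 5.4 12.9 23.9 zmax 0.1045 px [247.3 198.3]
  n 19 mean [0.588  0.0998 0.0864] rect 587.9 100.1 12.2 14.7 89.0 zmax 0.0888 px [259.6 198.9]
  n 8 mean [0.5802 0.0696 0.0874] rect 580.1 69.9 12.8 4.8 67.6 zmax 0.0897 px [272.2 201.9]
  n 27 mean [ 0.5622 -0.0899  0.1003] rect 562.0 -91.5 29.1 10.3 64.7 zmax 0.1078 px [340.1 207.5]
scene
  n 38 mean [0.5942 0.1294 0.1245] rect 593.5 130.8 10.3 10.7 54.0 zmax 0.1319 px [306.5 173.4]
  n 8 mean [0.5988 0.1642 0.086 ] rect 598.2 164.7 7.0 12.5 43.8 zmax 0.0877 px [311.4 176.6]
  n 38 mean [0.5943 0.128  0.0957] rect 593.7 129.6 11.6 10.1 15.9 zmax 0.1072 px [305.7 182.9]
  n 238 mean [ 0.5814 -0.0068  0.0924] rect 580.9 -4.9 54.0 57.5 19.4 zmax 0.0985 px [282.5 223.4]
  n 121 mean [ 0.569  -0.1001  0.1003] rect 567.3 -96.7 28.4 14.8 84.3 zmax 0.108 px [261.8 252.7]
```

Call:
step_arm(motion=[[0,0,0,-0.001,0,0.04,0],[0,0,0,0,0,0.04,0],[0,0,0,0,0,0,0],[0,0,0,0,0,0,-1],[0,0,0,0,0,0,-1]])

```text
time: 23.98
tcp_pos: [0.5141, -0.2671, 0.0869]
orientation: [[0.112, 0.994, 0.003], [0.994, -0.112, 0.003], [0.003, 0.002, -1.0]]
contact_force: [-1.7, 1.9, 7.1]
finger_gap: 0.0111
grasp_force: 29.2
```

Call:
step_arm(motion=[[0,0,0,0,0,0,-1],[0,0,0,0,0,0,-1]])

```text
time: 24.22
tcp_pos: [0.514, -0.2671, 0.0869]
orientation: [[0.112, 0.994, 0.003], [0.994, -0.112, 0.003], [0.003, 0.003, -1.0]]
contact_force: [-3.2, 0.3, 6.8]
finger_gap: 0.0112
grasp_force: 29.2
```

Call:
step_arm(motion=[[0,0,0,0,0,-0.02,-1],[0,0,0,0,0,-0.04,-1],[0,0,0,0,0,-0.05,-1],[0,0,0,0.03,0.003,-0.01,-1],[0,0,0,0.05,0.005,0,-1]])

```text
time: 24.85
tcp_pos: [0.5307, -0.1902, 0.2081]
orientation: [[0.117, 0.993, 0.005], [0.993, -0.117, 0.002], [0.002, 0.005, -1.0]]
contact_force: [1.2, 0.5, -0.3]
finger_gap: 0.0111
grasp_force: 29.5
```

Call:
step_arm(motion=[[0,0,0,0.055,0.005,0,-1],[0,0,0,0.055,0.005,0,-1],[0,0,0,0.055,0.005,0,-1],[0,0,0,0.055,0.005,0,-1],[0,0,0,0.05,0.004,0,-1]])

```text
time: 25.48
tcp_pos: [0.5848, 0.0795, 0.2075]
orientation: [[0.112, 0.994, 0.003], [0.994, -0.112, 0.004], [0.005, 0.002, -1.0]]
contact_force: [-0.1, -0.9, -0.8]
finger_gap: 0.0109
grasp_force: 29.5
```

Call:
step_arm(motion=[[0,0,0,0.022,0.002,0,-1],[0,0,0,0,0,0.02,-1],[0,0,0,0,0,0,-1],[0,0,0,0,0,0,-1]])

```text
time: 25.98
tcp_pos: [0.5891, 0.0977, 0.1871]
orientation: [[0.114, 0.993, 0.001], [0.993, -0.114, 0.003], [0.004, 0.001, -1.0]]
contact_force: [0.1, 1.1, -1.3]
finger_gap: 0.0111
grasp_force: 29.5
```

```bash
python3 -c "
from chk import *
chk([.5890,.0985],'9')"
```

```text
tcp [0.5891 0.0977 0.1871] [ 0.0014  0.0034 -1.    ] F [ 0.1  1.1 -1.3] gap 0.0111
scene blade 45 [0.5904 0.0965 0.1368]
  line x,y per z [ 0.013 -0.039]
to tube tool x,y 0.0007 -0.0002
```

Call:
step_arm(motion=[[0,0,0,0.0007,-0.0003,0.015,-1],[0,0,0,0,0,0.007,-1],[0,0,0,0,0,0.006,-1],[0,0,0,0,0,0.006,-1],[0,0,0,0,0,0,-1]])

```text
time: 26.7
tcp_pos: [0.5882, 0.0998, 0.1515]
orientation: [[0.112, 0.994, -0.001], [0.994, -0.112, 0.003], [0.003, -0.001, -1.0]]
contact_force: [-0.3, 1.0, -0.8]
finger_gap: 0.0109
grasp_force: 29.5
```

Call:
step_arm(motion=[[0,0,0,0,0,0.006,-1],[0,0,0,0,0,0.008,-1],[0,0,0,0,0,0,-1]])

```text
time: 27.08
tcp_pos: [0.5879, 0.0999, 0.1371]
orientation: [[0.112, 0.994, -0.001], [0.994, -0.112, 0.003], [0.003, -0.002, -1.0]]
contact_force: [-0.5, 0.6, -0.9]
finger_gap: 0.0109
grasp_force: 29.5
```

Call:
step_arm(motion=[[0,0,0,-0.0012,0.0008,0.01,-1],[0,0,0,0,0,0.01,-1],[0,0,0,0,0,0.007,-1],[0,0,0,0,0,0.003,-1],[0,0,0,0,0,0,-1]])

```text
time: 27.7
tcp_pos: [0.5891, 0.0987, 0.1079]
orientation: [[0.112, 0.994, 0.0], [0.994, -0.112, 0.003], [0.003, -0.0, -1.0]]
contact_force: [0.7, -1.1, -0.3]
finger_gap: 0.0111
grasp_force: 29.6
```

Call:
step_arm(motion=[[0,0,0,0,0,0.001,-1],[0,0,0,0,0,0,-1]])

```text
time: 27.95
tcp_pos: [0.5892, 0.0988, 0.1072]
orientation: [[0.112, 0.994, 0.001], [0.994, -0.112, 0.004], [0.004, 0.0, -1.0]]
contact_force: [0.6, -0.2, -0.4]
finger_gap: 0.0111
grasp_force: 29.6
```

Call:
step_arm(motion=[[0,0,0,0,0,0,0],[0,0,0,0,0,0,0],[0,0,0,0,0,-0.03,0],[0,0,0,0,0,-0.05,0],[0,0,0,-0.03,-0.002,0,0]])

```text
time: 28.58
tcp_pos: [0.5863, 0.0714, 0.1912]
orientation: [[0.108, 0.994, 0.008], [0.994, -0.108, 0.006], [0.007, 0.007, -1.0]]
contact_force: [-0.5, -1.2, -0.9]
finger_gap: 0.0427
grasp_force: 0.0
```

Call:
step_arm(motion=[[0,0,0,-0.05,-0.003,0,0],[0,0,0,-0.055,-0.004,0,0],[0,0,0,-0.055,-0.003,0,0],[0,0,0,-0.055,-0.004,0,0],[0,0,0,-0.055,-0.003,0,0]])

```text
time: 29.2
tcp_pos: [0.5362, -0.1992, 0.1864]
orientation: [[0.112, 0.994, 0.001], [0.994, -0.112, 0.004], [0.004, 0.001, -1.0]]
contact_force: [1.4, -0.4, 0.2]
finger_gap: 0.0428
grasp_force: 0.0
```

Call:
step_arm(motion=[[0,0,0,-0.055,-0.003,0,0],[0,0,0,-0.049,-0.003,0,0],[0,0,0,0,0,0.02,0],[0,0,0,0,0,0,0],[0,0,0,0,0,0,0]])

```text
time: 29.82
tcp_pos: [0.5196, -0.2993, 0.1661]
orientation: [[0.111, 0.994, 0.001], [0.994, -0.111, 0.004], [0.004, 0.0, -1.0]]
contact_force: [0.1, 0.5, 0.0]
finger_gap: 0.0429
grasp_force: 0.0
```

```bash
python3 -c "
from m import *
from plan import *
s=state();print(s['tcp_pos'],s['contact_force'],s['finger_gap'])
plan([.5197,-.2997,.13]);plan([.5197,-.2997,.085])
for n in('top','scene'):
    c=camera(n);W=cloud(c);save(c,n+'10');
    V=W.copy();V[~((W[...,0]>.5)&(W[...,0]<.65)&(W[...,1]>-.15)&(W[...,1]<.2))]=np.nan
    print(n);comp(V,0,560,0,420,.115,.14,5)
    if n=='scene':
        V=W.copy();V[~((W[...,0]>.5)&(W[...,0]<.55)&(W[...,1]>-.36)&(W[...,1]<-.2))]=np.nan;comp(V,0,560,0,420,.085,.113,8)
"
```

```text
[ 0.51964379 -0.29929642  0.16612875] [0.09956034 0.50298307 0.02521598] 0.042949683924371665
[[0.0, -0.2, 0.0, -0.0005, 0.0001, 0.0361, 1.0]]
[[0.0, -0.1, 0.0, -0.0004, 0.0, 0.0406, 1.0], [0.0, -0.1, 0.0, -0.0003, 0.0, 0.0406, 1.0]]
top
  n 26 mean [0.5921 0.1317 0.1284] rect 592.2 131.9 10.2 9.9 85.3 zmax 0.1333 px [244.3 195.3]
  n 27 mean [0.5885 0.099  0.1288] rect 589.0 99.6 11.6 10.0 45.3 zmax 0.1348 px [258.6 196.6]
scene
  n 39 mean [0.594  0.1296 0.1245] rect 593.3 130.8 11.8 11.4 3.0 zmax 0.1311 px [306.5 173.3]
  n 38 mean [0.5906 0.0966 0.1248] rect 589.9 99.2 9.5 15.0 20.8 zmax 0.1313 px [301.  182.1]
  n 81 mean [ 0.5215 -0.3015  0.102 ] rect 520.3 -300.7 11.2 9.9 18.5 zmax 0.111 px [193.1 336.4]
  n 89 mean [ 0.5268 -0.3348  0.1022] rect 525.5 -333.7 11.0 10.8 64.5 zmax 0.1123 px [186.5 356. ]
```

Call:
step_arm(motion=[[0,0,0,0.0005,0,0.04,0],[0,0,0,0,0,0.041,0],[0,0,0,0,0,0,0],[0,0,0,0,0,0,-1],[0,0,0,0,0,0,-1]])

```text
time: 30.55
tcp_pos: [0.5197, -0.3001, 0.0869]
orientation: [[0.112, 0.994, 0.002], [0.994, -0.112, 0.002], [0.003, 0.002, -1.0]]
contact_force: [-3.6, 1.2, 8.1]
finger_gap: 0.0108
grasp_force: 29.2
```

Call:
step_arm(motion=[[0,0,0,0,0,0,-1],[0,0,0,0,0,0,-1]])

```text
time: 30.8
tcp_pos: [0.5196, -0.3001, 0.0869]
orientation: [[0.112, 0.994, 0.003], [0.994, -0.112, 0.003], [0.003, 0.002, -1.0]]
contact_force: [-3.6, 1.0, 6.5]
finger_gap: 0.0111
grasp_force: 29.2
```

Call:
step_arm(motion=[[0,0,0,0,0,-0.02,-1],[0,0,0,0,0,-0.04,-1],[0,0,0,0,0,-0.05,-1],[0,0,0,0.03,0.002,-0.01,-1],[0,0,0,0.05,0.003,0,-1]])

```text
time: 31.42
tcp_pos: [0.5334, -0.223, 0.2089]
orientation: [[0.117, 0.993, 0.006], [0.993, -0.117, 0.001], [0.002, 0.005, -1.0]]
contact_force: [0.9, 0.7, -0.7]
finger_gap: 0.0109
grasp_force: 29.4
```

Call:
step_arm(motion=[[0,0,0,0.055,0.004,0,-1],[0,0,0,0.055,0.004,0,-1],[0,0,0,0.055,0.004,0,-1],[0,0,0,0.055,0.004,0,-1],[0,0,0,0.05,0.003,0,-1]])

```text
time: 32.05
tcp_pos: [0.5828, 0.0474, 0.2082]
orientation: [[0.112, 0.994, 0.003], [0.994, -0.112, 0.004], [0.005, 0.003, -1.0]]
contact_force: [0.5, 0.2, -0.7]
finger_gap: 0.0108
grasp_force: 29.4
```

Call:
step_arm(motion=[[0,0,0,0.022,0.001,0,-1],[0,0,0,0,0,0.02,-1],[0,0,0,0,0,0,-1],[0,0,0,0,0,0,-1],[0,0,0,0,0,0,-1]])

```text
time: 32.67
tcp_pos: [0.5861, 0.0663, 0.1871]
orientation: [[0.113, 0.994, 0.002], [0.994, -0.113, 0.004], [0.004, 0.001, -1.0]]
contact_force: [0.4, 0.1, -0.6]
finger_gap: 0.0107
grasp_force: 29.4
```

```bash
python3 -c "
from chk import *
chk([.5856,.0670],'11')"
```

```text
tcp [0.5861 0.0663 0.1871] [ 0.0019  0.0037 -1.    ] F [ 0.4  0.1 -0.6] gap 0.0107
scene blade 43 [0.5875 0.0646 0.1385]
  line x,y per z [ 0.011 -0.003]
to tube tool x,y 0.0006 -0.0006
```

Call:
step_arm(motion=[[0,0,0,0,-0.0004,0.015,-1],[0,0,0,0,0,0.007,-1],[0,0,0,0,0,0.006,-1],[0,0,0,0,0,0.006,-1],[0,0,0,0,0,0,-1]])

```text
time: 33.4
tcp_pos: [0.5849, 0.0673, 0.1514]
orientation: [[0.112, 0.994, -0.001], [0.994, -0.112, 0.003], [0.003, -0.001, -1.0]]
contact_force: [0.9, -0.2, -0.4]
finger_gap: 0.0107
grasp_force: 29.4
```

Call:
step_arm(motion=[[0,0,0,0,0,0.006,-1],[0,0,0,0,0,0.008,-1],[0,0,0,0,0,0,-1]])

```text
time: 33.78
tcp_pos: [0.5847, 0.0674, 0.137]
orientation: [[0.112, 0.994, -0.001], [0.994, -0.112, 0.003], [0.003, -0.002, -1.0]]
contact_force: [0.1, 0.0, -0.5]
finger_gap: 0.0107
grasp_force: 29.4
```

Call:
step_arm(motion=[[0,0,0,0,0.0006,0.01,-1],[0,0,0,0,0,0.01,-1],[0,0,0,0,0,0.007,-1],[0,0,0,0,0,0.003,-1],[0,0,0,0,0,0,-1]])

```text
time: 34.4
tcp_pos: [0.5857, 0.0674, 0.1077]
orientation: [[0.112, 0.994, -0.0], [0.994, -0.112, 0.003], [0.003, -0.0, -1.0]]
contact_force: [-0.8, 0.6, -0.3]
finger_gap: 0.0112
grasp_force: 29.6
```

Call:
step_arm(motion=[[0,0,0,0,0,0.001,-1],[0,0,0,0,0,0,-1]])

```text
time: 34.65
tcp_pos: [0.5858, 0.0675, 0.1071]
orientation: [[0.112, 0.994, 0.0], [0.994, -0.112, 0.004], [0.004, 0.0, -1.0]]
contact_force: [-0.9, -0.0, -1.0]
finger_gap: 0.0108
grasp_force: 29.6
```

Call:
step_arm(motion=[[0,0,0,0,0,0,0],[0,0,0,0,0,0,0],[0,0,0,0,0,-0.03,0],[0,0,0,0,0,-0.055,0],[0,0,0,-0.03,-0.001,0,0]])

```text
time: 35.28
tcp_pos: [0.5843, 0.0397, 0.1965]
orientation: [[0.108, 0.994, 0.008], [0.994, -0.108, 0.006], [0.007, 0.008, -1.0]]
contact_force: [-0.2, -0.2, -1.2]
finger_gap: 0.0429
grasp_force: 0.0
```

Call:
step_arm(motion=[[0,0,0,-0.05,-0.002,0,0],[0,0,0,-0.055,-0.002,0,0],[0,0,0,-0.055,-0.003,0,0],[0,0,0,-0.055,-0.002,0,0],[0,0,0,-0.055,-0.003,0,0]])

```text
time: 35.9
tcp_pos: [0.539, -0.2312, 0.1912]
orientation: [[0.112, 0.994, 0.001], [0.994, -0.112, 0.003], [0.004, 0.001, -1.0]]
contact_force: [0.5, -0.9, 0.2]
finger_gap: 0.0425
grasp_force: 0.0
```

Call:
step_arm(motion=[[0,0,0,-0.055,-0.002,0,0],[0,0,0,-0.047,-0.001,0,0],[0,9,0,0,0,0,0],[0,9,0,0,0,0,0],[0,0,0,0,0,0,0]])

```text
time: 36.52
tcp_pos: [0.5221, -0.3348, 0.1891]
orientation: [[0.115, 0.993, 0.034], [0.943, -0.12, 0.31], [0.312, -0.003, -0.95]]
contact_force: [-0.7, -0.7, -0.7]
finger_gap: 0.0428
grasp_force: 0.0
```

```bash
cat >> plan.py <<'E'
th=np.radians(18); RL=RT@Rn.from_euler("y",th).as_matrix()
E
python3 -c "
from m import *
from plan import *
s=state();print(s['tcp_pos'],s['orientation'],s['contact_force'],s['finger_gap'],s['joint_positions'])
plan([.5251,-.3303,.13],R=RL);plan([.5251,-.3303,.13],[.5251,-.3303,.086],R=RL)
for n in('top','scene'):
    c=camera(n);W=cloud(c);save(c,n+'12');
    V=W.copy();V[~((W[...,0]>.5)&(W[...,0]<.65)&(W[...,1]>-.15)&(W[...,1]<.2))]=np.nan
    print(n);comp(V,0,560,0,420,.115,.14,5);comp(V,0,560,0,420,.085,.108,80)
    V=W.copy();V[~((W[...,0]>.5)&(W[...,0]<.55)&(W[...,1]>-.36)&(W[...,1]<-.2))]=np.nan;comp(V,0,560,0,420,.085,.113,8)
"
```

```text
[ 0.52210871 -0.33483289  0.18907358] [[ 0.11462049  0.99281518  0.03435343]
 [ 0.94328479 -0.11961797  0.30968588]
 [ 0.31157013 -0.00309128 -0.95021813]] [-0.7157235  -0.66720331 -0.72993234] 0.042788781241321384 [ 0.27139255  0.59076774  0.623112    1.33072181 -0.56391321  1.55461355
  0.80403439]
[[-0.0, -0.1, -0.3, -0.0069, 0.0013, 0.0288, 1.0], [-0.0, -0.1, -0.3, -0.0069, 0.0013, 0.0288, 1.0]]
[[-0.0, -0.1, -0.2, -0.0069, 0.0013, 0.0288, 1.0], [-0.0, -0.1, -0.2, -0.0069, 0.0013, 0.0288, 1.0], [-0.0, -0.1, -0.2, -0.0136, 0.0, 0.0418, 1.0]]
top
  n 26 mean [0.592  0.1316 0.1286] rect 592.3 131.7 11.1 9.7 88.2 zmax 0.1331 px [244.4 195.3]
  n 26 mean [0.5887 0.0991 0.1289] rect 589.0 99.5 11.1 9.8 45.5 zmax 0.1343 px [258.5 196.5]
  n 25 mean [0.5852 0.0674 0.1286] rect 585.1 67.3 9.9 10.7 41.7 zmax 0.1342 px [272.4 197.7]
  n 111 mean [ 0.581  -0.0069  0.0957] rect 579.7 -4.7 54.4 52.6 88.0 zmax 0.1005 px [304.4 200.5]
  n 40 mean [ 0.5237 -0.3306  0.1035] rect 523.6 -331.9 11.5 10.5 33.2 zmax 0.1126 px [444.9 221.8]
scene
  n 39 mean [0.594  0.1296 0.1245] rect 593.3 130.6 10.0 11.5 73.0 zmax 0.1314 px [306.5 173.3]
  n 37 mean [0.5906 0.0968 0.125 ] rect 589.9 98.9 9.6 14.0 21.4 zmax 0.1315 px [301. 182.]
  n 42 mean [0.5873 0.0651 0.1249] rect 587.0 66.7 11.3 10.7 56.9 zmax 0.1308 px [295.5 191. ]
  n 237 mean [ 0.5812 -0.007   0.0923] rect 581.1 -5.7 54.0 57.5 19.3 zmax 0.098 px [282.4 223.5]
  n 127 mean [ 0.5689 -0.0992  0.1007] rect 567.5 -95.6 29.4 14.4 85.3 zmax 0.1079 px [261.9 252.2]
  n 88 mean [ 0.5268 -0.3348  0.1024] rect 525.4 -333.6 11.0 10.5 70.3 zmax 0.1117 px [186.5 355.9]
```

Call:
step_arm(motion=[[0,0,-0.3,-0.007,0.0013,0.029,0],[0,0,-0.3,-0.007,0.0013,0.029,0],[0,0,0,-0.0135,0,0.042,0],[0,0,0,0,0,0,0],[0,0,0,0,0,0,0]])

```text
time: 37.25
tcp_pos: [0.5295, -0.3251, 0.089]
orientation: [[0.093, 0.995, 0.036], [0.946, -0.1, 0.309], [0.311, 0.005, -0.95]]
contact_force: [0.2, 0.2, 1.1]
finger_gap: 0.0427
grasp_force: 0.0
```

Call:
step_arm(motion=[[0,0,0,0,0,0,-1],[0,0,0,0,0,0,-1],[0,0,0,0,0,0,-1],[0,0,0,0,0,0,-1]])

```text
time: 37.75
tcp_pos: [0.5264, -0.3265, 0.0889]
orientation: [[0.098, 0.995, 0.034], [0.945, -0.103, 0.311], [0.313, 0.002, -0.95]]
contact_force: [-10.1, 2.6, 11.4]
finger_gap: 0.0113
grasp_force: 29.5
```

Call:
step_arm(motion=[[0,0,0,0.006,0,-0.019,-1],[0,0,0,0.0125,0,-0.038,-1],[0,0,0,0.0155,0,-0.0475,-1],[0,0,0,0.0093,0,-0.0285,-1],[0,0,0,0,0,0,-1]])

```text
time: 38.38
tcp_pos: [0.5288, -0.3276, 0.2315]
orientation: [[0.094, 0.995, 0.041], [0.947, -0.102, 0.306], [0.309, 0.01, -0.951]]
contact_force: [0.4, -0.7, -0.3]
finger_gap: 0.0108
grasp_force: 29.4
```

```bash
python3 -c "
from plan import *
s=state();print(s['tcp_pos'],s['finger_gap'],s['contact_force'])
# file axis sits 6.5 mm behind tcp along U
t=np.array([.596,.1635,0])+.0068*U
plan([t[0],t[1],.23],R=RL)
c=camera('scene');save(c,'s13');cv2.imwrite('pics/crop13.png',cv2.resize(c['image'][200:400,100:300,::-1],None,fx=2.5,fy=2.5))"
```

```text
[ 0.52883486 -0.32757285  0.23149796] 0.01082009107994613 [ 0.41485153 -0.72973711 -0.33520011]
[[0.0, 0.0, 0.1, 0.0434, 0.0015, 0.0142, 1.0], [0.0, 0.0, 0.1, 0.0434, 0.0015, 0.0142, 1.0], [0.0, 0.0, 0.1, 0.0434, 0.0014, 0.0142, 1.0], [0.0, 0.0, 0.1, 0.0434, 0.0014, 0.0142, 1.0], [0.0, 0.0, 0.1, 0.0434, 0.0014, 0.0142, 1.0]]
[[0.0, 0.0, 0.1, 0.0434, 0.0013, 0.0142, 1.0], [0.0, 0.0, 0.1, 0.0434, 0.0013, 0.0142, 1.0], [0.0, 0.0, 0.1, 0.0434, 0.0013, 0.0142, 1.0], [0.0, 0.0, 0.1, 0.0434, 0.0012, 0.0142, 1.0], [0.0, 0.0, 0.1, 0.0434, 0.0012, 0.0142, 1.0]]
[[0.0, 0.0, 0.1, 0.0434, 0.0011, 0.0142, 1.0]]
```

View pics/crop13.png

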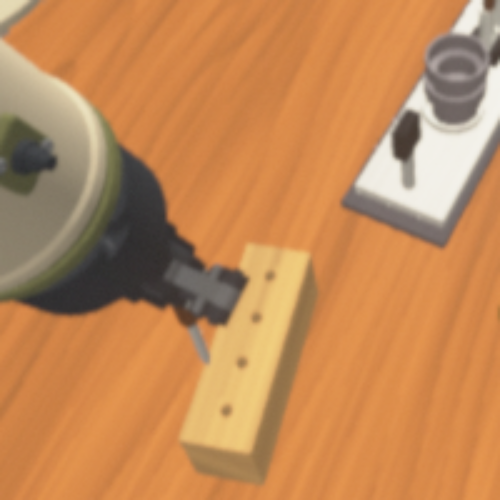

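The crop shows file 4 lifted out, blade from (195,320) to (208,360), with the block's four holes empty. The stacked cups are at the top right.

Call:
step_arm(motion=[[0,0,0,0.0434,0.0015,0.0142,-1],[0,0,0,0.0434,0.0015,0.0142,-1],[0,0,0,0.0434,0.0014,0.0142,-1],[0,0,0,0.0434,0.0014,0.0142,-1],[0,0,0,0.0434,0.0014,0.0142,-1]])

```text
time: 39.05
tcp_pos: [0.5579, -0.0979, 0.2265]
orientation: [[0.096, 0.995, 0.034], [0.945, -0.102, 0.311], [0.313, 0.002, -0.95]]
contact_force: [0.8, -1.0, -0.6]
finger_gap: 0.0108
grasp_force: 29.4
```

Call:
step_arm(motion=[[0,0,0,0.0434,0.0013,0.0142,-1],[0,0,0,0.0434,0.0013,0.0142,-1],[0,0,0,0.0434,0.0013,0.0142,-1],[0,0,0,0.0434,0.0012,0.0142,-1],[0,0,0,0,0,0,-1]])

```text
time: 39.67
tcp_pos: [0.581, 0.0871, 0.2265]
orientation: [[0.089, 0.996, 0.031], [0.945, -0.094, 0.312], [0.314, 0.001, -0.949]]
contact_force: [-0.0, -0.3, -0.5]
finger_gap: 0.011
grasp_force: 29.4
```

Call:
step_arm(motion=[[0,0,0,0.0434,0.0012,0.0142,-1],[0,0,0,0.04,0.001,0.013,-1],[0,0,0,0,0,0,-1],[0,0,0,0,0,0,-1],[0,0,0,0,0,0,-1]])

```text
time: 40.3
tcp_pos: [0.5933, 0.1664, 0.2275]
orientation: [[0.099, 0.994, 0.036], [0.945, -0.105, 0.31], [0.312, 0.003, -0.95]]
contact_force: [0.2, 0.0, 0.1]
finger_gap: 0.0107
grasp_force: 29.4
```

```bash
cat > bl.py <<'E'
from m import *
from plan import *
def bl(tag):
    s=state();p=s["tcp_pos"];print("tcp",p.round(4),s["orientation"].round(3).tolist(),"F",s["contact_force"].round(1))
    t4=np.array([.596,.1635]); d=t4+.0068*U[:2]-p[:2]; print("nominal dU,dX",(d@U[:2]).round(4),(d@X[:2]).round(4))
    c=camera("scene"); save(c,"s"+tag); W=cloud(c); q=W-(p-.0068*U)
    k=(np.hypot(q[...,0],q[...,1])<.015)&(q[...,2]<-.028)&(q[...,2]>-.078)&(W[...,2]>.095)
    w=W[k]; h=w[:,2]; 
    for lo,hi in((-.075,-.06),(-.06,-.045),(-.045,-.03)):
        m=(h-p[2]>lo)&(h-p[2]<hi)
        if m.sum()>2: print(m.sum(),np.median(w[m],0).round(4),"axis rel t4 U,X",((np.median(w[m],0)[:2]-[.0008,-.0022]-t4)@np.c_[U[:2],X[:2]]).round(4))
E
python3 -c "
from bl import *
bl('14')
a=cv2.imread('pics/s14.png')[100:220,240:370]; cv2.imwrite('pics/crop14.png',cv2.resize(a,None,fx=5,fy=5,interpolation=2))"
```

```text
tcp [0.5933 0.1664 0.2275] [[0.099, 0.994, 0.036], [0.945, -0.105, 0.31], [0.312, 0.003, -0.95]] F [0.2 0.  0.1]
nominal dU,dX 0.0042 0.003
12 [0.5938 0.157  0.1619] axis rel t4 U,X [-0.0046 -0.0025]
14 [0.5943 0.1575 0.1757] axis rel t4 U,X [-0.0041 -0.002 ]
14 [0.5935 0.1566 0.1902] axis rel t4 U,X [-0.005  -0.0028]
```

View pics/crop14.png

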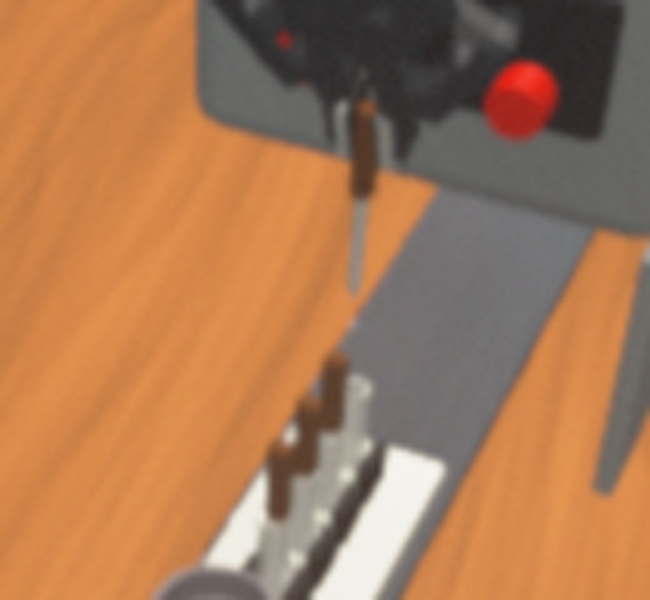

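The crop shows file 4 upright in the leaning gripper, blade (358,200)–(352,292). The first three files are seated, and tube 4's open mouth is at (358,382).

Call:
step_arm(motion=[[0,0,0,0.0041,0.0027,0.0013,-1],[0,0,0,-0.0062,0,0.019,-1],[0,0,0,-0.0062,0,0.019,-1],[0,0,0,0,0,0,-1],[0,0,0,0,0,0,-1]])

```text
time: 40.98
tcp_pos: [0.5963, 0.1724, 0.1876]
orientation: [[0.096, 0.995, 0.035], [0.945, -0.102, 0.31], [0.312, 0.003, -0.95]]
contact_force: [0.6, 0.6, -0.8]
finger_gap: 0.0111
grasp_force: 29.4
```

```bash
python3 -c "
from bl import *
bl('15')"
```

```text
tcp [0.5963 0.1724 0.1876] [[0.096, 0.995, 0.035], [0.945, -0.102, 0.31], [0.312, 0.003, -0.95]] F [ 0.6  0.6 -0.8]
nominal dU,dX -0.0021 0.0007
11 [0.5965 0.1637 0.1201] axis rel t4 U,X [ 0.0024 -0.0005]
12 [0.5971 0.1631 0.1364] axis rel t4 U,X [0.0018 0.0001]
13 [0.5968 0.1628 0.1485] axis rel t4 U,X [ 0.0015 -0.0002]
```

Call:
step_arm(motion=[[0,0,0,-0.0019,0.0004,-0.0006,-1],[0,0,0,-0.0037,0,0.0114,-1],[0,0,0,-0.0019,0,0.0057,-1],[0,0,0,0,0,0,-1],[0,0,0,0,0,0,-1]])

```text
time: 41.65
tcp_pos: [0.5967, 0.1705, 0.1698]
orientation: [[0.096, 0.995, 0.035], [0.945, -0.102, 0.31], [0.312, 0.003, -0.95]]
contact_force: [-0.2, -0.9, -0.4]
finger_gap: 0.0109
grasp_force: 29.4
```

```bash
python3 -c "
from bl import *
bl('16')"
```

```text
tcp [0.5967 0.1705 0.1698] [[0.096, 0.995, 0.035], [0.945, -0.102, 0.31], [0.312, 0.003, -0.95]] F [-0.2 -0.9 -0.4]
nominal dU,dX -0.0002 0.0001
12 [0.5976 0.1614 0.1024] axis rel t4 U,X [0.0002 0.0008]
12 [0.5971 0.1613 0.1163] axis rel t4 U,X [0.     0.0003]
10 [0.5971 0.1607 0.133 ] axis rel t4 U,X [-0.0006  0.0004]
```

Aligned within 0.5 mm. I'll insert it.

Call:
step_arm(motion=[[0,0,0,-0.0019,0,0.0057,-1],[0,0,0,-0.0019,0,0.0057,-1],[0,0,0,-0.0019,0,0.0057,-1],[0,0,0,0,0,0,-1]])

```text
time: 42.2
tcp_pos: [0.5962, 0.1704, 0.1508]
orientation: [[0.097, 0.995, 0.034], [0.945, -0.102, 0.31], [0.312, 0.002, -0.95]]
contact_force: [0.5, 0.3, -0.4]
finger_gap: 0.0107
grasp_force: 29.4
```

Call:
step_arm(motion=[[0,0,0,-0.0025,0,0.0076,-1],[0,0,0,-0.0025,0,0.0076,-1],[0,0,0,-0.0025,0,0.0076,-1],[0,0,0,0,0,0,-1],[0,0,0,0,0,0,-1]])

```text
time: 42.82
tcp_pos: [0.5968, 0.1704, 0.1278]
orientation: [[0.096, 0.995, 0.035], [0.945, -0.102, 0.31], [0.312, 0.003, -0.95]]
contact_force: [0.0, -1.0, -1.1]
finger_gap: 0.0111
grasp_force: 29.4
```

Call:
step_arm(motion=[[0,0,0,-0.0025,0,0.0076,-1],[0,0,0,-0.0025,0,0.0076,-1],[0,0,0,-0.0006,0,0.0018,-1],[0,0,0,0,0,0,-1],[0,0,0,0,0,0,-1]])

```text
time: 43.45
tcp_pos: [0.597, 0.1704, 0.1099]
orientation: [[0.096, 0.995, 0.035], [0.945, -0.102, 0.31], [0.312, 0.004, -0.95]]
contact_force: [-0.3, -0.6, -0.1]
finger_gap: 0.0111
grasp_force: 29.4
```

Call:
step_arm(motion=[[0,0,0,0,0,0,0],[0,0,0,0,0,0,0],[0,0,0,0.0093,0,-0.0285,0],[0,0,0,0.0155,0,-0.0475,0],[0,0,0,-0.04,0,-0.013,0]])

```text
time: 44.08
tcp_pos: [0.5941, 0.1323, 0.1943]
orientation: [[0.087, 0.995, 0.04], [0.945, -0.095, 0.314], [0.316, 0.01, -0.949]]
contact_force: [0.4, -0.4, -0.6]
finger_gap: 0.0425
grasp_force: 0.0
```

Call:
step_arm(motion=[[0,0,0,-0.045,0,-0.014,0],[0,0,0,-0.045,0,-0.014,0],[0,-9,0,0,0,0,0],[0,-9,0,0,0,0,0],[0,0,0,0,0,0,0]])

```text
time: 44.7
tcp_pos: [0.5828, 0.0395, 0.188]
orientation: [[0.094, 0.996, 0.004], [0.996, -0.094, 0.003], [0.004, 0.003, -1.0]]
contact_force: [-0.2, 0.2, -0.1]
finger_gap: 0.0429
grasp_force: 0.0
```

```bash
cat > fin.py <<'E'
from m import *
def fin(tag,y0=-.15,y1=.2):
    for n in('top','scene'):
        c=camera(n);W=cloud(c);save(c,n+tag);V=W.copy();V[~((W[...,0]>.5)&(W[...,0]<.65)&(W[...,1]>y0)&(W[...,1]<y1))]=np.nan
        print(n);comp(V,0,560,0,420,.115,.14,5);comp(V,0,560,0,420,.085,.111,60)
E
python3 -c "
from fin import *
from plan import *
s=state();print(s['tcp_pos'],s['orientation'].round(3),s['contact_force'],s['finger_gap'])
fin('17')"
```

```text
[0.58283132 0.03948224 0.18803443] [[ 0.094  0.996  0.004]
 [ 0.996 -0.094  0.003]
 [ 0.004  0.003 -1.   ]] [-0.22511997  0.16117582 -0.1492626 ] 0.04289535462710487
top
  n 25 mean [0.5957 0.1618 0.1286] rect 595.5 162.2 9.9 9.0 83.4 zmax 0.1338 px [231.2 194. ]
  n 79 mean [ 0.5655 -0.093   0.1056] rect 566.6 -93.8 28.2 14.1 82.8 zmax 0.1106 px [341.6 205.9]
scene
  n 41 mean [0.5873 0.0652 0.1249] rect 586.9 66.3 9.7 11.3 58.9 zmax 0.1321 px [295.5 191. ]
  n 107 mean [0.5912 0.0909 0.0965] rect 590.6 95.9 74.7 10.1 83.2 zmax 0.1105 px [299.9 192.9]
  n 238 mean [ 0.5808 -0.0067  0.0924] rect 581.1 -5.8 54.0 56.8 19.3 zmax 0.0995 px [282.2 223.3]
  n 152 mean [ 0.5687 -0.099   0.102 ] rect 567.5 -96.0 30.1 14.1 84.2 zmax 0.1101 px [261.8 251.8]
```

All four files are seated (handle tops about 130 mm) and the cup stack is nested. Next I'll close the fingers and push the grip from behind, leaning away from the knobs.

```bash
python3 -c "
from plan import *
plan([.5617,-.1425,.19],R=RL,jaw=-1)"
```

```text
[[0.0, 4.4, 0.2, -0.0448, -0.0007, -0.0007, -1], [0.0, 4.4, 0.2, -0.0446, -0.0006, -0.0042, -1], [0.0, 4.4, 0.2, -0.0441, -0.0005, -0.0076, -1], [0.0, 4.4, 0.2, -0.0434, -0.0003, -0.011, -1]]
```

Call:
step_arm(motion=[[0,4.4,0.2,-0.045,-0.0007,-0.0007,-1],[0,4.4,0.2,-0.0446,-0.0006,-0.0042,-1],[0,4.4,0.2,-0.0441,-0.0005,-0.0076,-1],[0,4.4,0.2,-0.0434,-0.0003,-0.011,-1],[0,0,0,0,0,0,-1]])

```text
time: 45.42
tcp_pos: [0.5586, -0.1529, 0.1903]
orientation: [[0.124, 0.991, 0.041], [0.945, -0.131, 0.301], [0.304, 0.001, -0.953]]
contact_force: [0.4, -0.5, 0.8]
finger_gap: 0.0
grasp_force: 0.0
```

Call:
step_arm(motion=[[0,0,0,0,0,0,-1],[0,0,0,0,0,0,-1]])

```text
time: 45.68
tcp_pos: [0.5615, -0.1419, 0.1906]
orientation: [[0.108, 0.994, 0.036], [0.946, -0.114, 0.304], [0.307, 0.001, -0.952]]
contact_force: [0.9, 0.1, -0.4]
finger_gap: 0.0004
grasp_force: 0.0
```

```bash
python3 -c "
from plan import *
s=state();print(s['tcp_pos'],s['finger_gap'],s['orientation'].round(3))
plan([.5617,-.1425,.09],R=RL,jaw=-1)"
```

```text
[ 0.56153081 -0.14185757  0.19056028] 0.0003506898195198082 [[ 0.108  0.994  0.036]
 [ 0.946 -0.114  0.304]
 [ 0.307  0.001 -0.952]]
[[0.0, 0.0, -0.0, -0.0105, 0.0, 0.0318, -1], [0.0, 0.0, -0.0, -0.0105, 0.0001, 0.0318, -1], [0.0, 0.0, -0.0, -0.0105, 0.0001, 0.0318, -1]]
```

Descend, then start pushing: pure U is (0.951, 0, 0.309) per unit in tool axes.

Call:
step_arm(motion=[[0,0,0,-0.0105,0,0.0318,-1],[0,0,0,-0.0105,0,0.0318,-1],[0,0,0,-0.0105,0,0.0318,-1],[0,0,0,0,0,0,-1],[0,0,0,0,0,0,-1]])

```text
time: 46.3
tcp_pos: [0.5621, -0.1436, 0.0914]
orientation: [[0.108, 0.993, 0.037], [0.946, -0.114, 0.303], [0.306, 0.003, -0.952]]
contact_force: [0.2, -0.4, 0.0]
finger_gap: -0.0001
grasp_force: 0.0
```

Call:
step_arm(motion=[[0,0,0,0.0095,0,0.0031,-1],[0,0,0,0.0095,0,0.0031,-1],[0,0,0,0.0095,0,0.0031,-1],[0,0,0,0.0095,0,0.0031,-1],[0,0,0,0.0095,0,0.0031,-1]])

```text
time: 46.92
tcp_pos: [0.5673, -0.0943, 0.0901]
orientation: [[0.11, 0.993, 0.037], [0.946, -0.116, 0.303], [0.305, 0.002, -0.952]]
contact_force: [1.4, -3.3, 2.0]
finger_gap: -0.0001
grasp_force: 1.7
```

Call:
step_arm(motion=[[0,0,0,0.0143,0,0.0046,-1],[0,0,0,0.019,0,0.0062,-1],[0,0,0,0.019,0,0.0062,-1],[0,0,0,0.019,0,0.0062,-1],[0,0,0,0.0143,0,0.0046,-1]])

```text
time: 47.55
tcp_pos: [0.5775, -0.0031, 0.0894]
orientation: [[0.109, 0.993, 0.036], [0.946, -0.115, 0.304], [0.306, 0.001, -0.952]]
contact_force: [1.2, -3.7, 2.5]
finger_gap: -0.0002
grasp_force: 1.8
```

Call:
step_arm(motion=[[0,0,0,0.0143,0,0.0046,-1],[0,0,0,0.019,0,0.0062,-1],[0,0,0,0.0143,0,0.0046,-1],[0,0,0,0.0095,0,0.0031,-1],[0,0,0,0,0,0,-1]])

```text
time: 48.18
tcp_pos: [0.5841, 0.0562, 0.0891]
orientation: [[0.108, 0.994, 0.035], [0.946, -0.114, 0.305], [0.307, 0.0, -0.952]]
contact_force: [1.1, -0.7, -0.1]
finger_gap: 0.0002
grasp_force: 0.0
```

```bash
python3 -c "
from plan import *
s=state();print(s['tcp_pos'],s['contact_force'].round(1),s['joint_positions'].round(2))
c=camera('scene');save(c,'s18');cv2.imwrite('pics/crop18.png',cv2.resize(c['image'][80:280,200:420,::-1],None,fx=3,fy=3))
g=np.array([.567,-.0945,0])+.27*U; d=g-s['tcp_pos'];print('home grip dU,dX',d@U,d@X)"
```

```text
[0.58408257 0.05624001 0.08908091] [ 1.1 -0.7 -0.1] [-0.33  0.44  0.47  1.74 -0.58  1.08  0.28]
home grip dU,dX 0.11828746187540584 -0.00024451256636292656
```

View pics/crop18.png

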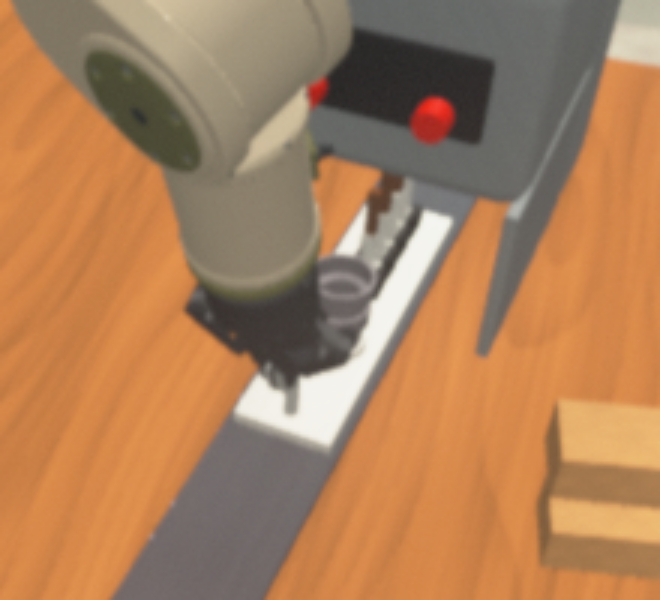

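The crop shows the slide part-way in. The cup stack (345,290) is upright, the files (385,205) are in their tubes, and the gripper is behind the grip and clear of the head.

Call:
step_arm(motion=[[0,0,0,0.0095,0,0.0031,-1],[0,0,0,0.0143,0,0.0046,-1],[0,0,0,0.0143,0,0.0046,-1],[0,0,0,0.0095,0,0.0031,-1],[0,0,0,0,0,0,-1]])

```text
time: 48.85
tcp_pos: [0.5902, 0.1063, 0.0893]
orientation: [[0.108, 0.994, 0.036], [0.946, -0.113, 0.305], [0.307, 0.001, -0.952]]
contact_force: [0.7, -1.2, -0.0]
finger_gap: -0.0003
grasp_force: 0.0
```

Call:
step_arm(motion=[[0,0,0,0.0095,0,0.0031,-1],[0,0,0,0.0095,0,0.0031,-1],[0,0,0,0.0076,0,0.0025,-1],[0,0,0,0,0,0,-1]])

```text
time: 49.35
tcp_pos: [0.5935, 0.1336, 0.0892]
orientation: [[0.108, 0.993, 0.036], [0.946, -0.114, 0.304], [0.307, 0.001, -0.952]]
contact_force: [0.6, -0.2, -0.8]
finger_gap: 0.0004
grasp_force: 0.0
```

Call:
step_arm(motion=[[0,0,0,0.0038,0,0.0012,-1],[0,0,0,0.0038,0,0.0012,-1],[0,0,0,0,0,0,-1]])

```text
time: 49.72
tcp_pos: [0.5944, 0.1402, 0.0891]
orientation: [[0.11, 0.993, 0.036], [0.946, -0.116, 0.304], [0.306, 0.001, -0.952]]
contact_force: [-0.3, -1.2, 0.5]
finger_gap: 0.0001
grasp_force: 0.4
```

Call:
step_arm(motion=[[0,0,0,0.0029,0,0.0009,-1],[0,0,0,0.0029,0,0.0009,-1],[0,0,0,0,0,0,-1]])

```text
time: 50.1
tcp_pos: [0.5951, 0.146, 0.0891]
orientation: [[0.11, 0.993, 0.036], [0.946, -0.116, 0.303], [0.306, 0.001, -0.952]]
contact_force: [-1.2, -2.5, 0.3]
finger_gap: 0.0002
grasp_force: 1.5
```

Call:
step_arm(motion=[[0,0,0,0.0019,0,0.0006,-1],[0,0,0,0.0019,0,0.0006,-1],[0,0,0,0,0,0,-1]])

```text
time: 50.48
tcp_pos: [0.5952, 0.1463, 0.089]
orientation: [[0.113, 0.993, 0.036], [0.946, -0.119, 0.3], [0.303, 0.0, -0.953]]
contact_force: [-6.0, -11.9, 6.1]
finger_gap: 0.0001
grasp_force: 6.6
```

The stop is reached where expected. I'll retreat and verify.

Call:
step_arm(motion=[[0,0,0,-0.005,0,-0.0016,-1],[0,0,0,-0.019,0,-0.006,-1],[0,0,0,-0.038,0,-0.012,-1],[0,0,0,-0.04,0,-0.03,-1],[0,0,0,-0.04,0,-0.04,-1]])

```text
time: 51.1
tcp_pos: [0.5757, -0.0131, 0.131]
orientation: [[0.11, 0.993, 0.035], [0.946, -0.115, 0.304], [0.306, -0.0, -0.952]]
contact_force: [0.7, -0.5, 0.8]
finger_gap: 0.0003
grasp_force: 0.0
```

Call:
step_arm(motion=[[0,0,0,-0.04,-0.03,-0.03,-1],[0,0,0,-0.04,-0.03,-0.02,-1],[0,0,0,-0.04,-0.03,0,-1],[0,0,0,0,0,0,-1]])

```text
time: 51.6
tcp_pos: [0.4694, -0.1339, 0.1417]
orientation: [[0.117, 0.992, 0.038], [0.945, -0.123, 0.303], [0.306, 0.0, -0.952]]
contact_force: [-0.2, 1.2, -0.3]
finger_gap: 0.0
grasp_force: 0.0
```

```bash
python3 -c "
from m import *
from plan import *
s=state();print(s['tcp_pos'],s['contact_force'].round(1))
for n in('top','scene'):
    c=camera(n);W=cloud(c);save(c,n+'19');V=W.copy();V[~((W[...,0]>.55)&(W[...,0]<.66)&(W[...,1]>.12)&(W[...,1]<.45))]=np.nan
    print(n);comp(V,0,560,0,420,.085,.14,20)
cv2.imwrite('pics/crop19.png',cv2.resize(c['image'][100:220,260:400,::-1],None,fx=5,fy=5,interpolation=2))
print('expect grip home',np.array([.567,-.0945,0])+.27*U)"
```

```text
[ 0.46941053 -0.13385603  0.1416869 ] [-0.2  1.2 -0.3]
top
  n 47 mean [0.6059 0.2399 0.0937] rect 606.6 240.9 11.7 43.7 81.4 zmax 0.0995 px [200.7 192.4]
  n 94 mean [0.5955 0.172  0.1053] rect 596.4 172.9 29.1 14.2 85.2 zmax 0.1117 px [228.4 195.5]
scene
  n 189 mean [0.6113 0.261  0.0923] rect 611.3 261.4 54.3 57.6 12.9 zmax 0.0988 px [326.2 152. ]
  n 99 mean [0.5984 0.1677 0.1015] rect 597.5 171.3 29.4 15.2 87.4 zmax 0.1106 px [312.  170.9]
expect grip home [0.59697  0.173826 0.      ]
```

View pics/crop19.png

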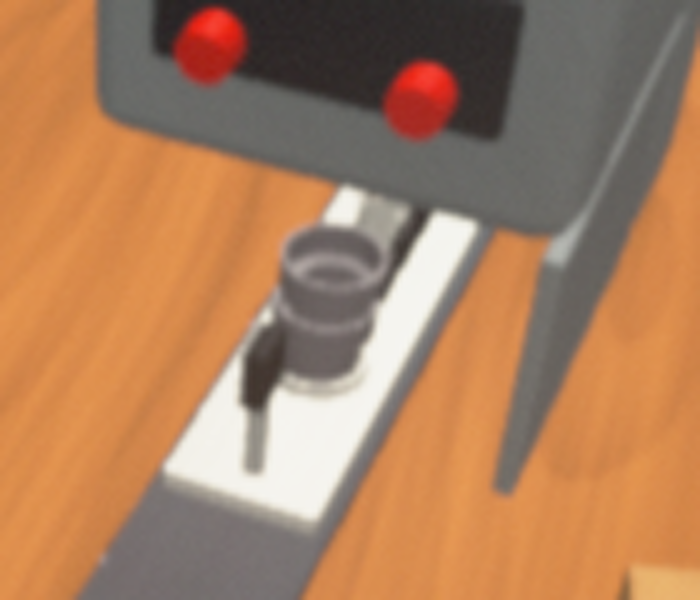

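The crop shows the slide home, with the grip at (262,370) and the nested cups upright in the seat ring at (325,305). The tubes are under the head. The grip is within about 2 mm of its expected home position.

```bash
python3 -c "
from workcell import hand_in
print(hand_in())"
```

```text
the job is handed in; nothing more can be done
None
```

The job is handed in: all four files are in tubes, both cups are nested on the seat and the slide is fully home, with no verdict returned at hand-in.

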